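# Crib-stack four pen blanks on the seasoning rack, longest below

### The job

Stack the four square wooden blanks from the bench top on the seasoning rack to dry. First lay the longest across the two dark bearers on the pair of pale marks next to the long back board, and the second longest on the other pair of marks; then lay the two shorter blanks crosswise on top, each centred over both lower blanks and directly above a bearer: the longer of these two above the bearer beside the side board, the shortest above the other. Leave everything lying flat and square, and do not disturb the round tin, the drive centre or the sanding block.

Things in the scene. Friction and masses are not known exactly. Their poses are not given: they have to be found in the camera images.
- rack: Fixed wooden rack; origin on the bench under its centre; mm. Base top z 10. Dark bearers along x at y +-40, 14 wide, top z 22, with pale marks at x +-26. Boards 45 high: back, inner face x 72 (far side); side, inner face y 92. Lower blanks along y, centred: longest x 26, second x -26. Upper along x at x 0, underside z 43: longer y 40, shortest y -40. x points away from the robot, turned to 0.45 rad.
- pen_blank_3: The longest blank: square pale grey-brown wood, 150 mm long, 22 mm wide and high. Origin: centre of its underside; length along its y axis, z up.
- pen_blank_0: The second longest blank: square red-brown wood, 128 mm long, 20 mm wide and high. Origin: centre of its underside; length along its y axis, z up.
- pen_blank_4: The third longest blank: square light wood, 110 mm long, 18 mm wide and high. Origin: centre of its underside; length along its y axis, z up.
- pen_blank_5: The shortest blank: square dark wood, 63 mm long, 19 mm wide and high. Origin: centre of its underside; length along its y axis, z up.
- wax_tin: Bystander: round tin with a lid, 78 mm across, 31 mm high, on the bench. Origin: centre of its underside.
- drive_centre: Bystander: steel lathe drive centre lying on the bench, 85 mm long (its y), about 22 mm thick. Origin: centre of its underside.
- sanding_block: Bystander: black sanding block on the bench behind the rack, 62 x 100 x 28 mm. Origin: centre of its underside.
Not all that is in view belongs to the job. What is shaped like the pen_blank_5 but yellow is not meant.

How it is judged (in metres and radians):
On the way:
1. the longest and second longest blanks lie on their marks across the bearers (x of pen_blank_3 in the frame of rack between 0.016 and 0.036 m and y of pen_blank_3 in the frame of rack between -0.014 and 0.014 m and z of pen_blank_3 in the frame of rack between 0.018 and 0.026 m and angle between the y axis of each of pen_blank_3, pen_blank_0 and the y axis of rack, either way round below 0.2 rad and angle between each of pen_blank_3, pen_blank_0's own z axis and vertical below 0.12 rad and x of pen_blank_0 in the frame of rack between -0.036 and -0.016 m and y of pen_blank_0 in the frame of rack between -0.014 and 0.014 m and z of pen_blank_0 in the frame of rack between 0.018 and 0.026 m), for 0.2 s.
At the end, for the whole second after the job is handed in: In the rack frame: longest at x +26 mm, second at x -26 mm (10 mm), y 0 (14 mm), along y, on the bearers; third longest at y +40 and shortest at y -40 mm (12 mm), x 0 (12 mm), along x, on top of them; all within 0.2 rad in yaw, 0.12 rad of level, at rest (all of step 1 and x of pen_blank_4 in the frame of rack between -0.012 and 0.012 m and y of pen_blank_4 in the frame of rack between 0.028 and 0.052 m and z of pen_blank_4 in the frame of rack between 0.038 and 0.048 m and angle between the y axis of each of pen_blank_4, pen_blank_5 and the x axis of rack, either way round below 0.2 rad and angle between each of pen_blank_4, pen_blank_5's own z axis and vertical below 0.12 rad and x of pen_blank_5 in the frame of rack between -0.012 and 0.012 m and y of pen_blank_5 in the frame of rack between -0.052 and -0.028 m and z of pen_blank_5 in the frame of rack between 0.038 and 0.048 m and linear speed of each of pen_blank_3, pen_blank_0, pen_blank_4, pen_blank_5 below 0.02 m/s); the robot touches nothing.
It fails at once if a bystander is disturbed (moved over 20 mm) (distance of any of wax_tin, drive_centre, sanding_block from where it was at the start of the episode above 0.02 m).
It also fails if it takes over 99 s, if anything falls off the work surface, if the arm or the gripper's body presses on something with over 40 N, if the wrist force passes 120 N, or if a joint passes its speed limit or range.

### The arm

A 6-joint arm with a two-finger parallel gripper is mounted at the origin on a cart in front of the work surface, level with it; the furniture and walls round the work are solid. World frame = base frame: x ahead of the robot, y to its left, z up, the work surface at z = 0. Lengths are in m, angles in degrees, forces in N, time in s.
With the tool pointing down it reaches from about 0.35 to 0.875 m from the base axis. Payload 4.2 kg.
Tool frame: the origin (TCP) lies between the finger pads; the fingertips stand 8 mm ahead of it and the grasp point (between the pads) lies 11 mm behind it; z points along the fingers, y is the line along which they close (so a half turn about z gives the same grasp; the last joint's range is limited). The gripper opens to 87 mm and grips with 3 to 60 N. Pads are 19 mm wide; open, the fingers measure 117 mm over their backs; the gripper's body (75 mm by 190 mm) begins 51 mm behind the grasp point.
Start: joints at [91.593, 22.042, 0.453, 0, -68.411, -14.817], TCP at [0.143, 0.608, 0.2] pointing down, gripper open.
Joint ranges: [-179.83, 179.83], [-69.29, 118.12], [-61.27, 80.66], [-181.25, 117.63], [-171.15, -9.14], [-177.46, 177.46]. Speed limits (degrees/s): [159.86, 159.86, 180, 180, 180, 180].

### API

Orientations are given as a 3x3 rotation matrix whose columns are the frame's x, y, z axes.
In Python, from station import sense, capture, camera_model, finish_job, find_in gives the robot as it stands. The module is installed in compiled form; this text tells all that it offers.
- The arm moves only by the tool arm_command, never from a script. Its argument "motion" is a list of rows, each a list of 7 numbers: the finger opening in mm, from 0 to 87, then the shift along the tool's x, y, z in mm, then the turn, a rotation vector about the tool's x, y, z in rad. In form: [[jaw, dx, dy, dz, rx, ry, rz], ...]. A call has 1 to 8 rows; each row shifts and turns the commanded pose from where the row before left it, along the tool's axes as they then stand; what a row does not reach is not made up. A row lasts 1/10 s, in which the tool goes at most 50 mm and 8.59 degrees, less where a joint would pass 70% of its speed; a pose out of reach is approached as far as the arm can. A call with a gripper value outside its range is refused whole. The fingers move at their own pace and stop on an object; the grip force is fixed at half the most. Time passes only in rows, so rows that do not move let the fingers close. It gives the time, the measured TCP pose, the force, the opening and the grip force at its end, in the units of the state.
- sense(): the state, without advancing time (a new reading comes with each control period).
- capture(name): name is "scene" or "top" or "wrist"; returns the picture (480x640x3 uint8, red, green, blue); there is no depth.
- camera_model(name): a dict with "fx", "fy", "cx", "cy" (pixels), "R" (3x3) and "t" (3): a world point X has camera coordinates R X + t. Camera axes: x right, y down, z forward; pixel columns grow to the right and rows downward; lengths in m; the calibration is good to about 2 mm. A picture is of the moment at which its call begins: read the wrist's pose just before it. camera_model takes no time and is no camera call; for the wrist camera it gives the pose at the moment of the call.
- finish_job(): hands the job in; it is judged then, once.
Trained networks look in the newest picture that a camera, given by its name, has taken for a name from the list of things; names that differ only in an ending like _2 or _b are one class to them, and where a whole thing is asked for, a point or a joint stands for the part that bears it (a point fixed in the world has none). Each returns a list of dicts, best first, with "p" (0 to 1); they miss things now and then, are a little off and sometimes report something else, mostly with a low value. They report only what shows in the picture. A call takes as long as a camera call. They do not tell look-alikes from the thing itself.
- find_in(target, camera): "location" ([row, column] in pixels, amid what is visible of it).
The state is a dict: "time_s": time; "joints": joint angles; "joint_velocities": joint speeds; "effort": joint torques, N m; "tcp_pos": TCP position; "ee_rot": TCP orientation; "wrist_force": force on the tool from outside, world axes, zero at the start; "moment": the same for the moment, N m; "gripper_width": opening from 0.0 (shut) to 1.0 (fully open); "gripper_force": force on a finger pad.
Only numpy, scipy, OpenCV 4.12 (cv2) and the standard library are available. Lean on these libraries where they do the work, as an engineer would, in place of code of your own. Each camera call takes 0.05 s, during which the arm holds its last target. There are 200 camera calls.

## Working session

There is one attempt and no reset: what is moved stays moved. The work goes in short steps, Python scripts to look and compute and a tool call to move; the robot and the scene stay as the last step left them, time stands still between calls to the robot, and variables do not carry over. Pictures are saved under pics/ and viewed, at most 14 in all, crops included, and the job is handed in when it is done.

Besides the shell and the picture viewer there is one more tool, called in YAML: its name, and indented under it one key for each argument. arm_command: Moves the arm, as the interface text tells. Its arguments: {"type":"object","properties":{"motion":{"type":"array"}},"required":["motion"]}

```bash
ls; mkdir -p pics; python3 - <<'E'
from station import *
import cv2,numpy as np
s=sense();print(s['time_s'],s['tcp_pos'],s['ee_rot'],s['gripper_width'])
for c in('top','scene'):
    im=capture(c);cv2.imwrite(f'pics/{c}0.png',im[:,:,::-1])
    for n in ['rack','pen_blank_3','pen_blank_0','pen_blank_4','pen_blank_5','wax_tin','drive_centre','sanding_block']:
        print(c,n,[(np.round(d['location']),round(d['p'],2)) for d in find_in(n,c)[:4]])
    m=camera_model(c);print({k:np.round(v,3).tolist() for k,v in m.items()})
E
```

```text
pics
0.0 [0.14280784 0.60779301 0.19936885] [[ 9.73438158e-01 -2.28949691e-01 -4.37955093e-04]
 [-2.28950102e-01 -9.73435840e-01 -2.12493726e-03]
 [ 6.01825442e-05  2.16876487e-03 -9.99997646e-01]] 0.9997416691601166
top rack [(array([232., 333.]), 0.8)]
top pen_blank_3 [(array([243., 439.]), 0.83), (array([310., 202.]), 0.69), (array([250., 219.]), 0.59), (array([287., 396.]), 0.55)]
top pen_blank_0 [(array([243., 439.]), 0.83), (array([310., 202.]), 0.69), (array([250., 219.]), 0.59), (array([287., 396.]), 0.55)]
top pen_blank_4 [(array([243., 439.]), 0.83), (array([310., 202.]), 0.69), (array([250., 219.]), 0.59), (array([287., 396.]), 0.55)]
top pen_blank_5 [(array([243., 439.]), 0.83), (array([310., 202.]), 0.69), (array([250., 219.]), 0.59), (array([287., 396.]), 0.55)]
top wax_tin [(array([310., 298.]), 0.56)]
top drive_centre [(array([313., 352.]), 0.51)]
top sanding_block [(array([185., 400.]), 0.57), (array([237., 333.]), 0.2)]
{'fx': 575.649, 'fy': 575.649, 'cx': 328.204, 'cy': 243.137, 'R': [[0.022, -1.0, 0.003], [-0.992, -0.022, -0.121], [0.121, -0.0, -0.993]], 't': [-0.
[... 267 characters left out ...]
7), (array([324., 447.]), 0.86), (array([318., 361.]), 0.69)]
scene pen_blank_4 [(array([198., 188.]), 0.91), (array([178., 251.]), 0.87), (array([324., 447.]), 0.86), (array([318., 361.]), 0.69)]
scene pen_blank_5 [(array([198., 188.]), 0.91), (array([178., 251.]), 0.87), (array([324., 447.]), 0.86), (array([318., 361.]), 0.69)]
scene wax_tin [(array([255., 251.]), 0.78), (array([303., 290.]), 0.58)]
scene drive_centre [(array([304., 290.]), 0.7)]
scene sanding_block [(array([251., 443.]), 0.71), (array([356., 377.]), 0.54)]
{'fx': 445.275, 'fy': 445.275, 'cx': 323.53, 'cy': 229.953, 'R': [[0.756, -0.655, -0.002], [-0.487, -0.56, -0.67], [0.437, 0.507, -0.743]], 't': [-0.418, 0.309, 0.844]}
```

```bash
python3 - <<'E'
import cv2
a=cv2.imread('pics/top0.png')[140:360,150:480];cv2.imwrite('pics/top0c.png',cv2.resize(a,(792,528),interpolation=cv2.INTER_CUBIC))
a=cv2.imread('pics/scene0.png')[120:420,120:520];cv2.imwrite('pics/scene0c.png',cv2.resize(a,(800,600),interpolation=cv2.INTER_CUBIC))
E
```

```text
(no output)
```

View pics/top0c.png

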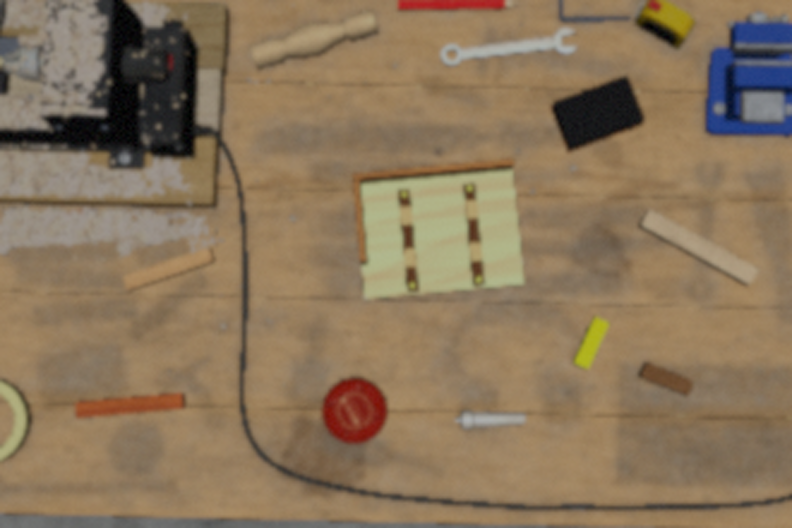

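View pics/scene0c.png

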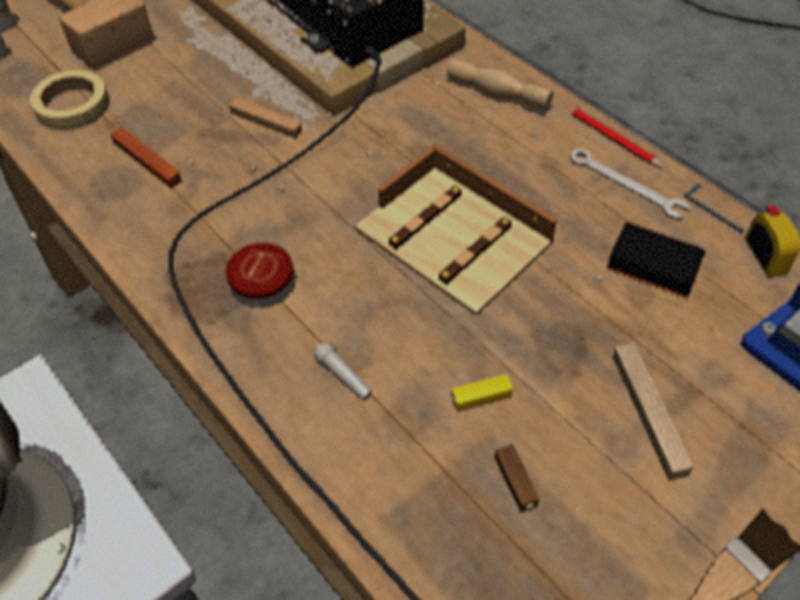

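The top view shows these in the crop: grey blank (698,247), red blank (130,405), light blank (168,270), short dark brown blank (665,378), and the yellow look-alike (592,343), which is not to be used. The rack bearers' brass ends are at (404,192), (412,287), (470,187) and (478,281). The turned spindle at (315,40) could be mistaken for the light blank, but it is round, so I exclude it. The scene view agrees with this.

```bash
cat > h.py <<'E'
import numpy as np
from station import *
from scipy.spatial.transform import Rotation as Ro
def ray(m,u,v,z):
    R=np.array(m['R']);t=np.array(m['t']);c=-R.T@t
    d=R.T@np.array([(u-m['cx'])/m['fx'],(v-m['cy'])/m['fy'],1]);return c+d*(z-c[2])/d[2]
def proj(m,X):
    p=np.array(m['R'])@X+np.array(m['t']);return np.array([m['fx']*p[0]/p[2]+m['cx'],m['fy']*p[1]/p[2]+m['cy']])
def yawdir(R): return np.degrees(np.arctan2(R[1,1],R[0,1]))  # world heading of the closing axis
def plan(pos,close_deg,n=None):
    """print rows to bring TCP to pos with closing line at heading close_deg (mod 180)"""
    s=sense();p=np.array(s['tcp_pos']);R=np.array(s['ee_rot'])
    da=(close_deg-yawdir(R)+90)%180-90
    T=Ro.from_euler('z',yawdir(R)+da+90,degrees=True).as_matrix()@np.diag([1,-1,-1.])
    if T[:,1]@R[:,1]*np.cos(np.radians(da))<0: T=T@np.diag([-1,-1,1.])
    w=Ro.from_matrix(R.T@T).as_rotvec()
    D=np.array(pos)-p
    k=n or int(np.ceil(max(np.linalg.norm(D)/.047,np.degrees(np.linalg.norm(w))/8.2)))
    print('t',round(s['time_s'],2),'da',round(da,1),'rows',k,'j6',round(s['joints'][5]))
    for i in range(k):
        Ri=R@Ro.from_rotvec(w*i/k).as_matrix()
        print(np.round(Ri.T@D/k*1000,1).tolist(),np.round(w/k,4).tolist())
def fr(p,q):
    p,q=np.array(p),np.array(q);return (p+q)/2,np.degrees(np.arctan2(*(q-p)[1::-1])),np.linalg.norm(q-p)
E
python3 - <<'E'
from h import *
m=camera_model('top')
g=lambda u,v,z:ray(m,150+u/2.4-.3,140+v/2.4-.3,z)
print('cam',-np.array(m['R']).T@m['t'])
for n,a,b,z in[('grey',(645,218),(752,276),.022),('red',(77,408),(183,401),.020),('light',(126,284),(211,256),.018),('dark',(641,371),(690,385),.019),('yellow',(602,320),(582,366),.019),('bearL',(412,287),(404,192),.022),('bearR',(478,281),(470,187),.022),('low',(408,285),(474,234),.022),
 ('tin',(323,411),(387,411),.031),('drive',(460,420),(524,420),.011),('block',(560,128),(636,98),.028),('lathe',(0,205),(215,205),.02),('lathe',(90,145),(195,155),.0)]:
    c,a_,l=fr(g(*a,z),g(*b,z));print(n,c.round(4),round(a_,1),round(l,4))
m=camera_model('wrist');s=sense();print(np.array(s['ee_rot']).T@(-np.array(m['R']).T@m['t']-s['tcp_pos']),(np.array(m['R'])@np.array(s['ee_rot'])).round(3),m['fx'])
E
```

```text
cam [ 0.38564593 -0.00651907  1.68196662]
grey [ 0.5976 -0.3338  0.022 ] -117.7 0.1463
red [0.3928 0.3453 0.02  ] -85.0 0.1266
light [0.5555 0.307  0.018 ] -70.2 0.1076
dark [ 0.4386 -0.2947  0.019 ] -104.7 0.0608
yellow [ 0.4787 -0.2062  0.019 ] 157.1 0.0606
bearL [0.599  0.0181 0.022 ] 6.1 0.1164
bearR [ 0.6075 -0.0617  0.022 ] 5.9 0.1153
low [ 0.5753 -0.0225  0.022 ] -50.9 0.1012
tin [0.391  0.0759 0.031 ] -88.7 0.0759
drive [ 0.384  -0.0878  0.011 ] -88.7 0.0768
block [ 0.7589 -0.2103  0.028 ] -66.9 0.1006
lathe [0.633  0.3843 0.02  ] -88.7 0.2612
lathe [0.7057 0.3493 0.    ] -94.2 0.1307
[ 8.49996443e-02  2.15777943e-05 -1.83404944e-01] [[-0.     1.     0.001]
 [-0.952  0.    -0.306]
 [-0.306 -0.001  0.952]] 403.5411435178208
```

```bash
python3 - <<'E'
s=open('h.py').read()
i=s.index('def plan');j=s.index('def fr')
new='''W=lambda a:(a+180)%360-180
def plan(pos,close_deg,n=None):
    """print rows (tool mm, rad) to bring TCP to pos, closing line at heading close_deg (mod 180)"""
    s=sense();p=np.array(s['tcp_pos']);R=np.array(s['ee_rot'])
    az=lambda q:np.degrees(np.arctan2(q[1],q[0]))
    oc=W(yawdir(R)-az(p)-180);ot=(close_deg-az(pos)+90)%180-90
    da=ot-oc+az(pos)-az(p)
    tl=R.T@np.array([0,0,-1.]);w=np.array([-tl[1],tl[0],-np.radians(da)])
    D=np.array(pos)-p
    k=n or max(1,int(np.ceil(max(np.linalg.norm(D)/.048,abs(da)/8.3))))
    print('t',round(s['time_s'],2),'da',round(da,1),'rows',k,'j',np.round(s['joints']),'D mm',(D*1000).round(1))
    for i in range(k):
        Ri=R@Ro.from_rotvec(w*i/k).as_matrix()
        print(np.round(Ri.T@D/k*1000,1).tolist(),np.round(w/k,4).tolist())
'''
open('h.py','w').write(s[:i]+new+s[j:])
E
python3 -c "
from h import *
plan([.603,-.022,.2],6)"
```

```text
t 0.9 da -70.8 rows 17 j [ 92.  22.   0.   0. -68. -15.] D mm [ 4.601e+02 -6.304e+02 -5.000e-01]
[34.8, 29.9, 0.0] [-0.0, -0.0, 0.0727]
[36.9, 27.3, 0.0] [-0.0, -0.0, 0.0727]
[38.8, 24.6, 0.0] [-0.0, -0.0, 0.0727]
[40.5, 21.7, 0.0] [-0.0, -0.0, 0.0727]
[41.9, 18.7, 0.0] [-0.0, -0.0, 0.0727]
[43.2, 15.6, 0.0] [-0.0, -0.0, 0.0727]
[44.2, 12.4, 0.0] [-0.0, -0.0, 0.0727]
[45.0, 9.2, 0.0] [-0.0, -0.0, 0.0727]
[45.5, 5.9, 0.0] [-0.0, -0.0, 0.0727]
[45.8, 2.6, 0.0] [-0.0, -0.0, 0.0727]
[45.9, -0.8, 0.0] [-0.0, -0.0, 0.0727]
[45.7, -4.1, 0.0] [-0.0, -0.0, 0.0727]
[45.3, -7.4, 0.0] [-0.0, -0.0, 0.0727]
[44.6, -10.7, 0.0] [-0.0, -0.0, 0.0727]
[43.8, -13.9, 0.0] [-0.0, -0.0, 0.0727]
[42.6, -17.0, 0.0] [-0.0, -0.0, 0.0727]
[41.3, -20.1, 0.0] [-0.0, -0.0, 0.0727]
```

arm_command:
  motion:
    - [87,35,30,0,0,0,0.073]
    - [87,37,27,0,0,0,0.073]
    - [87,39,25,0,0,0,0.073]
    - [87,40,22,0,0,0,0.073]
    - [87,42,19,0,0,0,0.073]
    - [87,43,16,0,0,0,0.073]
    - [87,44,12,0,0,0,0.073]
    - [87,45,9,0,0,0,0.073]

```text
time_s: 1.7
tcp_pos: [0.3594, 0.3095, 0.2009]
ee_rot: [[0.684, -0.729, 0.001], [-0.729, -0.684, 0.001], [-0.0, -0.001, -1.0]]
wrist_force: [0.7, 1.0, 0.1]
gripper_width: 1.0
gripper_force: 0.0
```

arm_command:
  motion:
    - [87,45,6,0,0,0,0.073]
    - [87,46,3,0,0,0,0.073]
    - [87,46,-1,0,0,0,0.073]
    - [87,46,-4,0,0,0,0.073]
    - [87,45,-7,0,0,0,0.073]
    - [87,45,-11,0,0,0,0.073]
    - [87,44,-14,0,0,0,0.073]
    - [87,43,-17,0,0,0,0.073]

```text
time_s: 2.5
tcp_pos: [0.5746, 0.0107, 0.2007]
ee_rot: [[0.168, -0.986, 0.001], [-0.986, -0.168, 0.0], [-0.0, -0.001, -1.0]]
wrist_force: [0.3, 0.7, 1.5]
gripper_width: 0.999
gripper_force: 0.0
```

```bash
python3 - <<'E'
from h import *
import cv2
s=sense();m=camera_model('wrist');im=capture('wrist');cv2.imwrite('pics/w1.png',im[:,:,::-1])
print({k:np.array(v).tolist() for k,v in m.items()},s['tcp_pos'],s['joints'])
print(find_in('rack','wrist')[:1]);import json;json.dump({k:np.array(v).tolist() for k,v in m.items()},open('w1.json','w'))
print(proj(m,np.array([.599,.018,.022])),proj(m,np.array([.6075,-.0617,.022])))
plan([.5976,-.3338,.12],-27.7)
E
```

```text
{'fx': 403.5411435178208, 'fy': 403.5411435178208, 'cx': 318.6118667245802, 'cy': 233.48719929380022, 'R': [[-0.9857857159380766, -0.1680065268552946, -0.0005737477448957469], [-0.160093922627889, 0.9383114576703948, 0.3064988488429846], [-0.05095545299640751, 0.3022340406679571, -0.9518708559838623]], 't': [0.5688339027852417, 0.04485873838555783, 0.41762949699866164]} [0.57464674 0.01069577 0.20070286] [ 1.72111002e+01  1.71276761e+01 -6.81720524e+00  3.28120650e-03
 -6.60179305e+01 -7.53308127e+00]
[{'location': [150.1, 278.8], 'p': 0.61}]
[291.80171951 203.72714701] [295.73362257 113.09496123]
t 2.6 da -37.2 rows 8 j [ 17.  17.  -7.   0. -66.  -8.] D mm [  21.7 -342.2  -79.7]
[42.6, 4.3, 10.0] [0.0, -0.0001, 0.0811]
[42.8, 0.9, 10.0] [0.0, -0.0001, 0.0811]
[42.8, -2.6, 10.0] [0.0, -0.0001, 0.0811]
[42.4, -6.1, 10.0] [0.0, -0.0001, 0.0811]
[41.8, -9.5, 10.0] [0.0, -0.0001, 0.0811]
[40.9, -12.8, 10.0] [0.0, -0.0001, 0.0811]
[39.7, -16.1, 10.0] [0.0, -0.0001, 0.0811]
[38.3, -19.3, 10.0] [0.0, -0.0001, 0.0811]
```

View pics/w1.png

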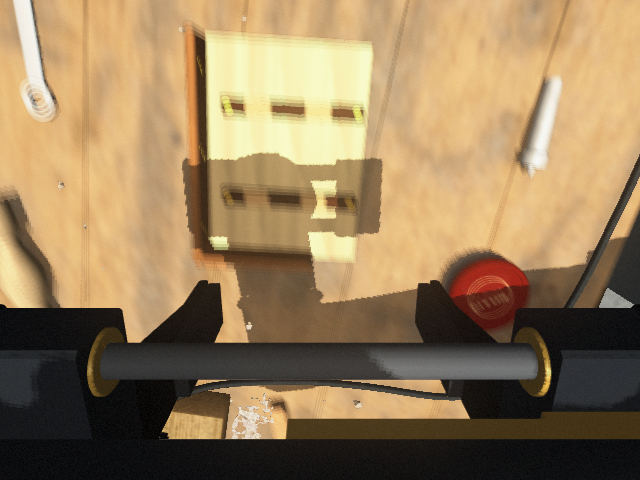

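The wrist view shows the rack with motion blur. The bearer centres are near (297,109) and (294,199), within 5 px of the projected top-view pose. I'm going to the grey blank now.

arm_command:
  motion:
    - [87,43,4,10,0,0,0.081]
    - [87,43,1,10,0,0,0.081]
    - [87,43,-3,10,0,0,0.081]
    - [87,42,-6,10,0,0,0.081]
    - [87,42,-10,10,0,0,0.081]
    - [87,41,-13,10,0,0,0.081]
    - [87,40,-16,10,0,0,0.081]
    - [60,38,-19,10,0,0,0.081]

```text
time_s: 3.4
tcp_pos: [0.599, -0.3312, 0.1202]
ee_rot: [[-0.46, -0.888, 0.0], [-0.888, 0.46, 0.0], [-0.0, -0.0, -1.0]]
wrist_force: [0.4, -0.0, 0.6]
gripper_width: 0.964
gripper_force: 0.0
```

arm_command:
  motion:
    - [60,0,0,0,0,0,0]
    - [60,0,0,0,0,0,0]

```text
time_s: 3.6
tcp_pos: [0.5984, -0.3304, 0.1196]
ee_rot: [[-0.459, -0.888, -0.001], [-0.888, 0.459, 0.001], [0.0, 0.002, -1.0]]
wrist_force: [0.6, 0.1, -0.3]
gripper_width: 0.809
gripper_force: 0.0
```

```bash
cat > look.py <<'E'
import sys,json;from h import *
import cv2
n,x,y,hd,L,h,wd=sys.argv[1],*map(float,sys.argv[2:8])
s=sense();m=camera_model('wrist');im=np.ascontiguousarray(capture('wrist')[:,:,::-1])
print('t',s['time_s'],'tcp',np.round(s['tcp_pos'],4),'close',round(yawdir(np.array(s['ee_rot'])),1),'j6',s['joints'][5])
json.dump({k:np.array(v).tolist() for k,v in m.items()},open(n+'.json','w'))
print([(np.round(d['location']),round(d['p'],2)) for d in find_in('pen_blank_3','wrist')[:3]])
u=np.array([np.cos(np.radians(hd)),np.sin(np.radians(hd))]);v=np.array([-u[1],u[0]])
P=[np.r_[np.array([x,y])+a*L/2*u+b*wd/2*v,h] for a,b in((1,1),(1,-1),(-1,-1),(-1,1))]
px=np.array([proj(m,p) for p in P]);print('pred corners',px.round().tolist())
cv2.imwrite(f'pics/{n}.png',im)
cv2.polylines(im,[px.round().astype(int)],True,(0,0,255),1);cv2.imwrite(f'pics/{n}o.png',im)
E
python3 look.py grey .5976 -.3338 -117.7 .15 .022 .022
```

```text
t 3.6 tcp [ 0.5984 -0.3304  0.1196] close 152.7 j6 -11.918988433466854
[(array([164., 536.]), 0.88), (array([292., 524.]), 0.66), (array([207., 317.]), 0.64)]
pred corners [[302.0, 113.0], [335.0, 113.0], [331.0, 314.0], [303.0, 313.0]]
```

View pics/greyo.png

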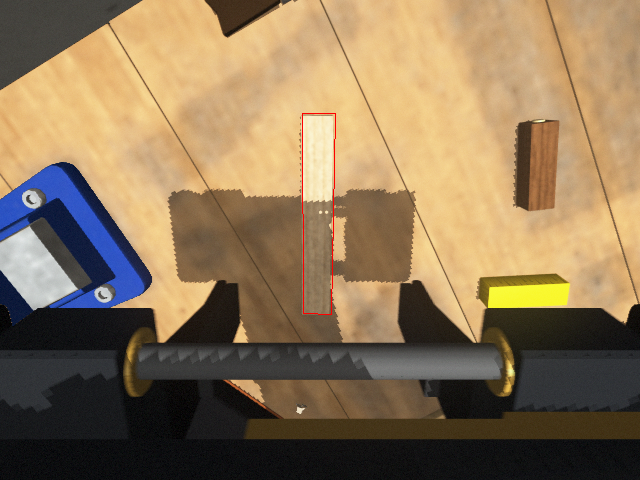

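The overlay fits the grey blank: its corners at (302,113) to (331,314) match the prediction, so the choice and pose are confirmed. The yellow decoy is at (525,290) and the dark blank at (538,165). I'm descending now.

```bash
python3 -c "
from h import *
plan([.5976,-.3338,.010],-27.7)"
```

```text
t 3.7 da -0.5 rows 3 j [-15.  31.   3.  -0. -62. -12.] D mm [  -1.6   -4.8 -110.9]
[1.7, -0.2, 37.0] [-0.0001, 0.0001, 0.003]
[1.7, -0.3, 37.0] [-0.0001, 0.0001, 0.003]
[1.6, -0.3, 37.0] [-0.0001, 0.0001, 0.003]
```

arm_command:
  motion:
    - [50,2,0,40,0,0,0.003]
    - [50,2,0,40,0,0,0.003]
    - [50,1,-1,20,0,0,0.003]
    - [50,0,0,11,0,0,0]
    - [0,0,0,0,0,0,0]
    - [0,0,0,0,0,0,0]
    - [0,0,0,0,0,0,0]
    - [0,0,0,0,0,0,0]

```text
time_s: 4.5
tcp_pos: [0.5985, -0.3351, 0.0112]
ee_rot: [[-0.466, -0.885, 0.003], [-0.885, 0.466, -0.001], [-0.0, -0.003, -1.0]]
wrist_force: [-0.4, 0.4, 0.7]
gripper_width: 0.298
gripper_force: 0.0
```

arm_command:
  motion:
    - [0,0,0,-5,0,0,0]
    - [0,0,0,-25,0,0,0]
    - [0,0,0,-40,0,0,0]
    - [0,0,0,-40,0,0,0]

```text
time_s: 4.9
tcp_pos: [0.5971, -0.3351, 0.1209]
ee_rot: [[-0.466, -0.885, -0.001], [-0.885, 0.466, -0.0], [0.0, 0.001, -1.0]]
wrist_force: [0.4, -0.0, 0.0]
gripper_width: 0.018
gripper_force: 0.0
```

```bash
python3 -c "
from h import *
print(sense()['gripper_width']*87,sense()['gripper_force'])
plan([.603,-.022,.2],6)"
```

```text
1.5460474544297667 0.0
t 4.9 da 33.8 rows 7 j [-16.  31.   4.   0. -63. -12.] D mm [  5.9 313.1  79.1]
[-40.0, 20.1, -11.3] [0.0001, -0.0001, -0.0843]
[-41.5, 16.7, -11.3] [0.0001, -0.0001, -0.0843]
[-42.8, 13.1, -11.3] [0.0001, -0.0001, -0.0843]
[-43.7, 9.5, -11.3] [0.0001, -0.0001, -0.0843]
[-44.4, 5.8, -11.3] [0.0001, -0.0001, -0.0843]
[-44.7, 2.0, -11.3] [0.0001, -0.0001, -0.0843]
[-44.7, -1.8, -11.3] [0.0001, -0.0001, -0.0843]
```

The lift came before the jaws had closed; the opening was still 26 mm. I'll retry with a longer wait.

arm_command:
  motion:
    - [50,0,0,0,0,0,0]
    - [50,0,0,0,0,0,0]
    - [50,0,0,10,0,0,0]
    - [50,0,0,30,0,0,0]
    - [50,0,0,10,0,0,0]
    - [50,0,0,0,0,0,0]

```text
time_s: 5.5
tcp_pos: [0.595, -0.3342, 0.0654]
ee_rot: [[-0.467, -0.884, -0.008], [-0.884, 0.467, 0.003], [0.001, 0.008, -1.0]]
wrist_force: [-0.6, -0.1, -0.6]
gripper_width: 0.479
gripper_force: 0.0
```

```bash
python3 look.py grey2 .5976 -.3338 -117.7 .15 .022 .022; python3 -c "
from h import *
print(sense()['gripper_width']*87,sense()['tcp_pos'])"
```

```text
t 5.5 tcp [ 0.595  -0.3342  0.0654] close 152.2 j6 -12.002613925984173
[(array([324., 588.]), 0.82), (array([183., 579.]), 0.7), (array([227., 314.]), 0.6)]
pred corners [[294.0, 125.0], [335.0, 125.0], [332.0, 361.0], [299.0, 361.0]]
46.57863057051254 [ 0.59746485 -0.3352029   0.06897318]
```

View pics/grey2o.png

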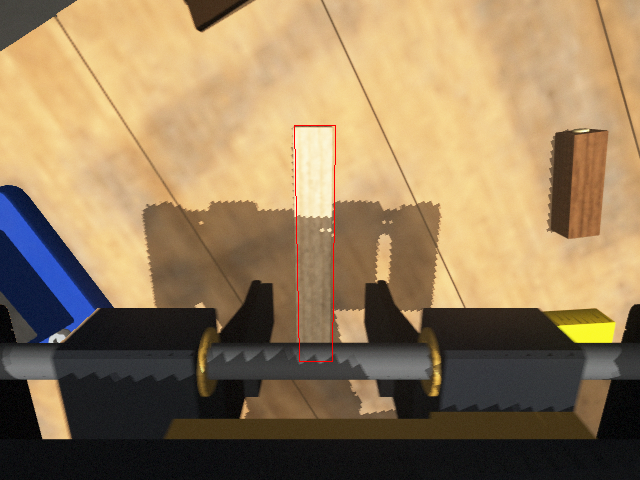

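The grey blank has not moved; it still fills the predicted outline (294,125) to (332,361), between the fingers. I'll descend and grip it fully.

arm_command:
  motion:
    - [46,0,0,40,0,0,0]
    - [46,0,0,15,0,0,0]
    - [46,0,0,4,0,0,0]
    - [0,0,0,0,0,0,0]
    - [0,0,0,0,0,0,0]
    - [0,0,0,0,0,0,0]
    - [0,0,0,0,0,0,0]
    - [0,0,0,0,0,0,0]

```text
time_s: 6.4
tcp_pos: [0.5978, -0.3351, 0.0112]
ee_rot: [[-0.466, -0.885, 0.001], [-0.885, 0.466, -0.0], [-0.0, -0.001, -1.0]]
wrist_force: [0.1, 0.1, -0.1]
gripper_width: 0.158
gripper_force: 0.0
```

arm_command:
  motion:
    - [0,0,0,0,0,0,0]
    - [0,0,0,0,0,0,0]

```text
time_s: 6.6
tcp_pos: [0.5975, -0.335, 0.0106]
ee_rot: [[-0.466, -0.885, 0.0], [-0.885, 0.466, -0.0], [-0.0, -0.0, -1.0]]
wrist_force: [0.0, -0.6, 0.1]
gripper_width: 0.028
gripper_force: 0.0
```

```bash
python3 look.py grey3 .5976 -.3338 -117.7 .15 .022 .022; python3 -c "
from h import *
s=sense();print(s)"
```

```text
t 6.6 tcp [ 0.5975 -0.335   0.0106] close 152.2 j6 -12.002858613143598
[(array([214., 629.]), 0.84), (array([217., 318.]), 0.71), (array([394., 582.]), 0.61)]
pred corners [[294.0, 130.0], [347.0, 130.0], [341.0, 423.0], [300.0, 423.0]]
{'time_s': 6.7, 'joints': array([-1.57865155e+01,  3.73370922e+01, -2.59134061e+00,  3.28369498e-03,
       -5.00732858e+01, -1.20018126e+01]), 'joint_velocities': array([-0.02760044,  0.06272856,  0.04787006,  0.13193758,  0.06868495,
       -0.06009976]), 'effort': array([ 9.69479406e-04, -4.83129573e+01,  1.54923069e+01,  3.48576330e+00,
        1.95190497e-02, -7.31716750e-05]), 'tcp_pos': array([ 0.59746491, -0.33499225,  0.01046228]), 'ee_rot': array([[-4.66173886e-01, -8.84693114e-01, -4.08194871e-05],
       [-8.84693114e-01,  4.66173887e-01, -3.41323864e-05],
       [ 4.92256661e-05,  2.02010919e-05, -9.99999999e-01]]), 'wrist_force': array([ 0.12883149,  0.75177947, -0.2360829 ]), 'moment': array([ 0.08211974, -0.1042375 , -0.01600163]), 'gripper_force': 0.0, 'gripper_width': 0.012280241657253457}
```

View pics/grey3.png

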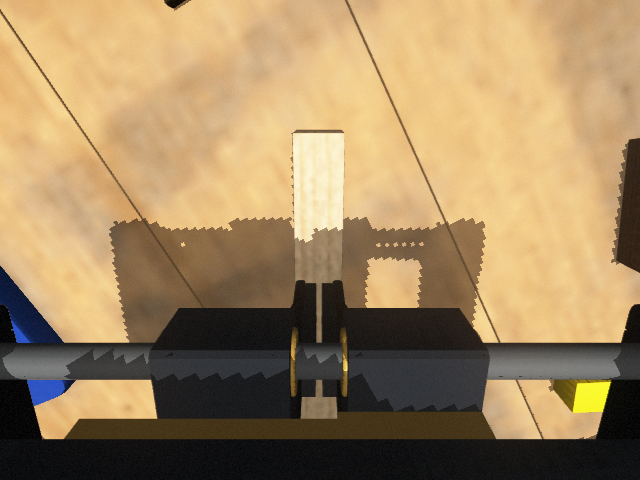

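The fingers closed above the blank, with the tips at row 283 in front of its top face. So the real tips sit higher than the stated TCP offset gives. I'll open and go down in small steps, watching the force.

arm_command:
  motion:
    - [46,0,0,0,0,0,0]
    - [46,0,0,0,0,0,0]
    - [46,0,0,0,0,0,0]
    - [46,0,0,0,0,0,0]
    - [46,0,0,0,0,0,0]
    - [46,0,0,0,0,0,0]
    - [46,0,0,2,0,0,0]
    - [46,0,0,2,0,0,0]

```text
time_s: 7.5
tcp_pos: [0.5975, -0.335, 0.0063]
ee_rot: [[-0.466, -0.885, 0.0], [-0.885, 0.466, 0.0], [-0.0, -0.0, -1.0]]
wrist_force: [0.3, 0.1, -0.2]
gripper_width: 0.52
gripper_force: 0.0
```

arm_command:
  motion:
    - [46,0,0,2,0,0,0]
    - [46,0,0,2,0,0,0]
    - [46,0,0,0,0,0,0]

```text
time_s: 7.8
tcp_pos: [0.5971, -0.3349, 0.0019]
ee_rot: [[-0.466, -0.885, -0.001], [-0.885, 0.466, 0.0], [0.0, 0.001, -1.0]]
wrist_force: [-1.5, -0.3, 0.9]
gripper_width: 0.528
gripper_force: 0.0
```

arm_command:
  motion:
    - [46,0,0,2,0,0,0]
    - [46,0,0,2,0,0,0]
    - [46,0,0,0,0,0,0]

```text
time_s: 8.1
tcp_pos: [0.5972, -0.3349, -0.002]
ee_rot: [[-0.466, -0.885, -0.001], [-0.885, 0.466, 0.0], [0.0, 0.001, -1.0]]
wrist_force: [-0.9, -0.4, 1.1]
gripper_width: 0.523
gripper_force: 0.0
```

arm_command:
  motion:
    - [46,0,0,2,0,0,0]
    - [46,0,0,2,0,0,0]
    - [46,0,0,0,0,0,0]

```text
time_s: 8.4
tcp_pos: [0.5972, -0.3349, -0.006]
ee_rot: [[-0.466, -0.885, -0.001], [-0.885, 0.466, 0.0], [0.0, 0.001, -1.0]]
wrist_force: [-0.4, -0.7, 0.0]
gripper_width: 0.524
gripper_force: 0.0
```

arm_command:
  motion:
    - [46,0,0,2,0,0,0]
    - [46,0,0,2,0,0,0]
    - [46,0,0,0,0,0,0]

```text
time_s: 8.7
tcp_pos: [0.5972, -0.3349, -0.01]
ee_rot: [[-0.466, -0.885, -0.001], [-0.885, 0.466, 0.0], [0.0, 0.001, -1.0]]
wrist_force: [-0.5, 0.1, -0.6]
gripper_width: 0.529
gripper_force: 0.0
```

arm_command:
  motion:
    - [46,0,0,2,0,0,0]
    - [46,0,0,1,0,0,0]
    - [46,0,0,0,0,0,0]

```text
time_s: 9.0
tcp_pos: [0.5973, -0.3349, -0.0128]
ee_rot: [[-0.466, -0.885, -0.0], [-0.885, 0.466, 0.0], [0.0, 0.0, -1.0]]
wrist_force: [-0.0, -0.5, 0.3]
gripper_width: 0.528
gripper_force: 0.0
```

arm_command:
  motion:
    - [0,0,0,0,0,0,0]
    - [0,0,0,0,0,0,0]
    - [0,0,0,0,0,0,0]
    - [0,0,0,0,0,0,0]
    - [0,0,0,0,0,0,0]
    - [0,0,0,0,0,0,0]

```text
time_s: 9.6
tcp_pos: [0.5975, -0.335, -0.0125]
ee_rot: [[-0.466, -0.885, 0.0], [-0.885, 0.466, -0.0], [0.0, -0.0, -1.0]]
wrist_force: [-0.7, 1.0, 0.4]
gripper_width: 0.252
gripper_force: 30.0
```

The blank is now gripped at 21.9 mm with 30 N. In the grip, its underside is at TCP z + 12.5 mm. I'll lift it and carry it.

arm_command:
  motion:
    - [0,0,0,-10,0,0,0]
    - [0,0,0,-30,0,0,0]
    - [0,0,0,-40,0,0,0]
    - [0,0,0,-40,0,0,0]
    - [0,0,0,0,0,0,0]

```text
time_s: 10.1
tcp_pos: [0.6017, -0.337, 0.1161]
ee_rot: [[-0.465, -0.885, 0.013], [-0.885, 0.465, -0.006], [-0.001, -0.015, -1.0]]
wrist_force: [0.3, -0.2, 0.1]
gripper_width: 0.246
gripper_force: 30.0
```

```bash
python3 -c "
from h import *
print(sense()['gripper_width']*87,sense()['gripper_force'],sense()['tcp_pos'])
plan([.629,-.019,.11],6)"
```

```text
21.386488547450007 29.998674988746643 [ 0.60165907 -0.33703742  0.11609905]
t 10.1 da 33.7 rows 7 j [-16.  31.   3.   0. -61. -12.] D mm [ 27.3 318.   -6.1]
[-42.0, 17.7, 0.6] [-0.0021, 0.0001, -0.084]
[-43.4, 14.1, 0.7] [-0.0021, 0.0001, -0.084]
[-44.4, 10.4, 0.7] [-0.0021, 0.0001, -0.084]
[-45.1, 6.6, 0.7] [-0.0021, 0.0001, -0.084]
[-45.5, 2.8, 0.7] [-0.0021, 0.0001, -0.084]
[-45.6, -1.0, 0.7] [-0.0021, 0.0001, -0.084]
[-45.3, -4.8, 0.7] [-0.0021, 0.0001, -0.084]
```

arm_command:
  motion:
    - [0,-42,18,0,0,0,-0.084]
    - [0,-43,14,0,0,0,-0.084]
    - [0,-44,10,0,0,0,-0.084]
    - [0,-45,7,0,0,0,-0.084]
    - [0,-46,3,0,0,0,-0.084]
    - [0,-46,-1,0,0,0,-0.084]
    - [0,-45,-5,0,0,0,-0.084]
    - [0,0,0,0,0,0,0]

```text
time_s: 10.9
tcp_pos: [0.6255, -0.0122, 0.108]
ee_rot: [[0.11, -0.994, 0.002], [-0.994, -0.11, 0.001], [-0.001, -0.002, -1.0]]
wrist_force: [-0.5, -0.2, -0.6]
gripper_width: 0.248
gripper_force: 30.0
```

arm_command:
  motion:
    - [0,0,0,0,0,0,0]
    - [0,0,0,0,0,0,0]

```text
time_s: 11.1
tcp_pos: [0.6246, -0.0178, 0.1075]
ee_rot: [[0.102, -0.995, -0.0], [-0.995, -0.102, -0.0], [0.0, 0.0, -1.0]]
wrist_force: [0.2, -0.6, -1.2]
gripper_width: 0.246
gripper_force: 30.0
```

```bash
cat > rk.py <<'E'
from h import *
import cv2,sys
n=sys.argv[1]
C=np.array([.6033,-.0218]);a=np.radians(6.1);U=np.array([np.cos(a),np.sin(a)]);V=np.array([-U[1],U[0]])
P=lambda x,y,z:np.r_[C+x*U+y*V,z]
def draw(im,m):
    for y in(-.04,.04):
        for x in(-.026,.026):
            q=np.array([proj(m,P(x+i,y+j,.022)) for i,j in((-.01,-.007),(.01,-.007),(.01,.007),(-.01,.007))]).round().astype(int)
            cv2.polylines(im,[q],True,(0,0,255),1)
    q=np.array([proj(m,P(*p)) for p in((.072,-.1,.045),(.072,.092,.045),(-.03,.092,.045))]).round().astype(int)
    cv2.polylines(im,[q],False,(255,0,0),1)
if __name__=='__main__':
    s=sense();m=camera_model('wrist');im=np.ascontiguousarray(capture('wrist')[:,:,::-1]);cv2.imwrite(f'pics/{n}.png',im)
    draw(im,m)
    b=cv2.imread('pics/top0.png')[190:290,270:400];b=cv2.resize(b,None,fx=2.4,fy=2.4,interpolation=cv2.INTER_CUBIC)
    mt=dict(camera_model('top'));mt['cx']=(mt['cx']-270+.3)*2.4;mt['cy']=(mt['cy']-190+.3)*2.4;mt['fx']*=2.4;mt['fy']*=2.4
    draw(b,mt)
    out=np.zeros((590,640,3),np.uint8);out[:330]=im[:330];out[340:580,:312]=b
    cv2.imwrite(f'pics/{n}o.png',out);print(s['time_s'],s['tcp_pos'],yawdir(s['ee_rot']),s['gripper_width']*87)
E
python3 rk.py rk1
```

```text
11.1 [ 0.62455141 -0.01783788  0.10752601] -174.15655637972412 21.398378288421327
```

View pics/rk1o.png

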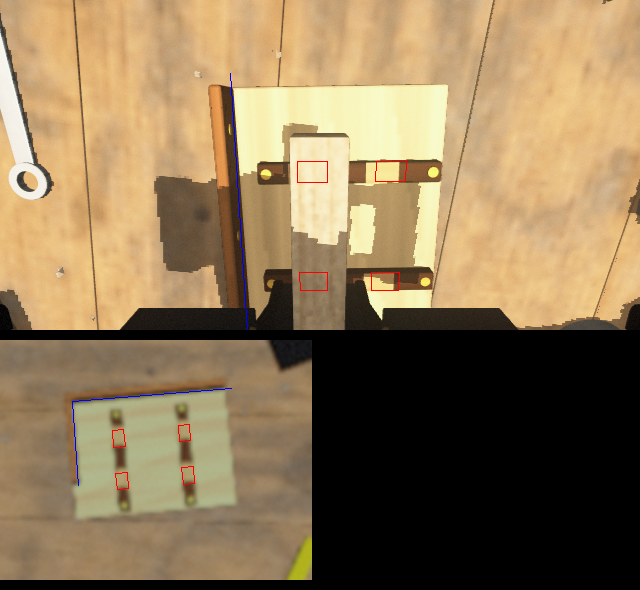

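The wrist overlay matches the rack to about 2 px, with bearer screws at (265,174), (433,172), (270,283) and (425,281). That needs a 1 mm shift in +x. The grey blank is held square.

```bash
sed -i 's/^C=.*;a=/C=np.array([.6043,-.0217]);a=/' rk.py; sed -i 's/\.6033,-\.0218/.6043,-.0217/' rk.py; grep -n '^C=' rk.py; python3 -c "
from h import *
plan([.630,-.019,.0110],6.1)"
```

```text
4:C=np.array([.6043,-.0217]);a=np.radians(6.1);U=np.array([np.cos(a),np.sin(a)]);V=np.array([-U[1],U[0]])
t 11.15 da 0.3 rows 3 j [ 13.  26.  -7.   0. -57.  -7.] D mm [  5.5  -0.7 -96.5]
[0.4, -1.8, 32.2] [0.0001, -0.0, -0.0017]
[0.4, -1.8, 32.2] [0.0001, -0.0, -0.0017]
[0.4, -1.8, 32.2] [0.0001, -0.0, -0.0017]
```

arm_command:
  motion:
    - [0,0,-2,32,0,0,-0.002]
    - [0,0,-2,32,0,0,-0.002]
    - [0,1,-1,20,0,0,-0.001]
    - [0,0,0,8,0,0,0]
    - [0,0,0,4,0,0,0]
    - [0,0,0,0,0,0,0]
    - [0,0,0,0,0,0,0]

```text
time_s: 11.85
tcp_pos: [0.6309, -0.0178, 0.0128]
ee_rot: [[0.108, -0.994, 0.002], [-0.994, -0.108, 0.0], [-0.0, -0.002, -1.0]]
wrist_force: [0.5, 0.3, -0.5]
gripper_width: 0.248
gripper_force: 30.0
```

```bash
python3 -c "
from h import *
plan([.630,-.019,.0100],6.1)"
```

```text
t 11.85 da -0.1 rows 1 j [ 13.  33. -11.   0. -46.  -7.] D mm [-0.9 -1.2 -2.8]
[1.1, 1.0, 2.8] [-0.0025, 0.0, 0.0014]
```

arm_command:
  motion:
    - [0,0,0,2.5,0,0,0]
    - [0,0,0,0,0,0,0]
    - [0,0,0,0,0,0,0]
    - [38,0,0,0,0,0,0]
    - [38,0,0,0,0,0,0]
    - [38,0,0,0,0,0,0]
    - [38,0,0,0,0,0,0]

```text
time_s: 12.55
tcp_pos: [0.6299, -0.0177, 0.009]
ee_rot: [[0.108, -0.994, 0.0], [-0.994, -0.108, -0.0], [0.0, -0.0, -1.0]]
wrist_force: [-0.9, -0.3, -0.5]
gripper_width: 0.423
gripper_force: 0.0
```

arm_command:
  motion:
    - [38,0,0,-10,0,0,0]
    - [38,0,0,-40,0,0,0]
    - [50,0,0,-45,0,0,0]
    - [50,0,0,0,0,0,0]
    - [50,0,0,0,0,0,0]

```text
time_s: 13.05
tcp_pos: [0.6308, -0.0174, 0.1064]
ee_rot: [[0.108, -0.994, 0.004], [-0.994, -0.108, 0.001], [-0.001, -0.004, -1.0]]
wrist_force: [0.6, 0.4, -0.1]
gripper_width: 0.557
gripper_force: 0.0
```

```bash
python3 rk.py rk2;python3 -c "
from h import *
plan([.3928,.3453,.11],5)"
```

```text
13.05 [ 0.63081128 -0.01742473  0.10635516] -173.81870744225714 48.43304528035146
t 13.1 da -1.2 rows 10 j [ 13.  27.  -6.  -0. -57.  -7.] D mm [-236.9  362.9    5.4]
[-38.6, 19.7, -0.5] [-0.0001, 0.0001, 0.002]
[-38.6, 19.7, -0.5] [-0.0001, 0.0001, 0.002]
[-38.5, 19.8, -0.5] [-0.0001, 0.0001, 0.002]
[-38.5, 19.9, -0.5] [-0.0001, 0.0001, 0.002]
[-38.5, 20.0, -0.5] [-0.0001, 0.0001, 0.002]
[-38.4, 20.0, -0.5] [-0.0001, 0.0001, 0.002]
[-38.4, 20.1, -0.5] [-0.0001, 0.0001, 0.002]
[-38.3, 20.2, -0.5] [-0.0001, 0.0001, 0.002]
[-38.3, 20.3, -0.5] [-0.0001, 0.0001, 0.002]
[-38.3, 20.4, -0.5] [-0.0001, 0.0001, 0.002]
```

View pics/rk2o.png

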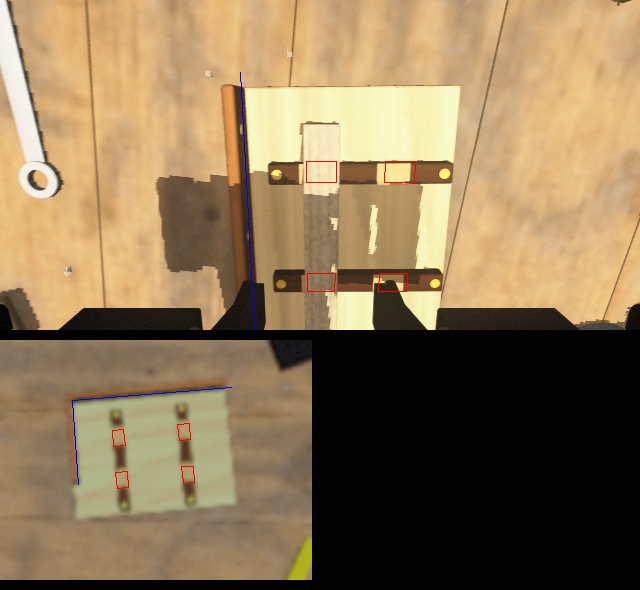

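The grey blank lies on its marks, spanning columns 303–340 with the mark boxes at 321, square and flat. Next is the red blank.

arm_command:
  motion:
    - [50,-38,20,0,0,0,0.002]
    - [50,-39,20,0,0,0,0.002]
    - [50,-38,20,0,0,0,0.002]
    - [50,-39,20,0,0,0,0.002]
    - [50,-38,20,0,0,0,0.002]
    - [50,-39,20,0,0,0,0.002]
    - [50,-38,20,0,0,0,0.002]
    - [50,-38,20,0,0,0,0.002]

```text
time_s: 13.9
tcp_pos: [0.4379, 0.2722, 0.1028]
ee_rot: [[0.092, -0.996, -0.002], [-0.996, -0.092, -0.002], [0.002, 0.002, -1.0]]
wrist_force: [-0.5, 0.2, -0.4]
gripper_width: 0.576
gripper_force: 0.0
```

arm_command:
  motion:
    - [50,-38,20,0,0,0,0.002]
    - [50,-38,20,0,0,0,0.002]
    - [50,0,0,20,0,0,0]
    - [50,0,0,0,0,0,0]
    - [50,0,0,0,0,0,0]

```text
time_s: 14.4
tcp_pos: [0.3926, 0.3426, 0.083]
ee_rot: [[0.088, -0.996, -0.002], [-0.996, -0.088, -0.003], [0.003, 0.002, -1.0]]
wrist_force: [0.7, 0.4, -0.5]
gripper_width: 0.576
gripper_force: 0.0
```

```bash
python3 look.py red .3928 .3453 -85 .128 .02 .02;python3 -c "
from h import *
plan([.3928,.3453,-.0125],5)"
```

```text
t 14.4 tcp [0.3926 0.3426 0.083 ] close -175.0 j6 -53.94295743012019
[(array([238., 318.]), 0.6), (array([157.,  58.]), 0.58)]
pred corners [[302.0, 145.0], [335.0, 145.0], [333.0, 332.0], [304.0, 332.0]]
t 14.5 da 0.0 rows 3 j [ 59.  19. -23.   0. -48. -54.] D mm [ -0.7   2.2 -96.6]
[-0.8, 0.2, 32.2] [-0.0, -0.0001, -0.0001]
[-0.8, 0.2, 32.2] [-0.0, -0.0001, -0.0001]
[-0.8, 0.2, 32.2] [-0.0, -0.0001, -0.0001]
```

View pics/redo.png

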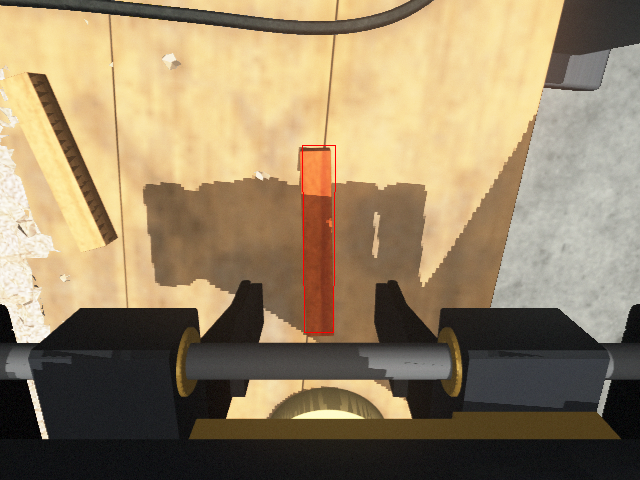

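The red blank matches its outline (302,147) to (333,332), and the masking tape roll behind it is clear. I'm descending to grip.

arm_command:
  motion:
    - [46,-1,0,35,0,0,0]
    - [46,-1,0,35,0,0,0]
    - [46,-1,0,20,0,0,0]
    - [46,0,0,6,0,0,0]
    - [46,0,0,0,0,0,0]
    - [0,0,0,0,0,0,0]
    - [0,0,0,0,0,0,0]
    - [0,0,0,0,0,0,0]

```text
time_s: 15.3
tcp_pos: [0.3932, 0.3473, -0.0109]
ee_rot: [[0.088, -0.996, 0.001], [-0.996, -0.088, 0.002], [-0.002, -0.001, -1.0]]
wrist_force: [0.0, 0.3, 0.4]
gripper_width: 0.336
gripper_force: 0.0
```

arm_command:
  motion:
    - [0,0,0,0,0,0,0]
    - [0,0,0,0,0,0,0]
    - [0,0,0,0,0,0,0]

```text
time_s: 15.6
tcp_pos: [0.3929, 0.347, -0.0114]
ee_rot: [[0.088, -0.996, 0.001], [-0.996, -0.088, 0.001], [-0.001, -0.001, -1.0]]
wrist_force: [-1.3, -0.5, 5.1]
gripper_width: 0.213
gripper_force: 29.9
```

arm_command:
  motion:
    - [0,0,0,-10,0,0,0]
    - [0,0,0,-30,0,0,0]
    - [0,0,0,-40,0,0,0]
    - [0,0,0,-40,0,0,0]
    - [0,0,0,0,0,0,0]

```text
time_s: 16.1
tcp_pos: [0.3954, 0.35, 0.1143]
ee_rot: [[0.089, -0.996, 0.008], [-0.996, -0.089, 0.01], [-0.009, -0.009, -1.0]]
wrist_force: [1.5, 0.7, -0.2]
gripper_width: 0.212
gripper_force: 29.9
```

```bash
python3 -c "
from h import *
print(sense()['gripper_width']*87,sense()['gripper_force'])
plan([.5783,-.023,.11],6.1)"
```

```text
18.4709191656885 29.881725311279297
t 16.1 da 1.0 rows 9 j [ 59.  17. -21.   0. -52. -54.] D mm [ 182.9 -373.    -4.3]
[43.1, -16.5, 0.2] [-0.001, 0.001, -0.0019]
[43.1, -16.5, 0.2] [-0.001, 0.001, -0.0019]
[43.2, -16.4, 0.3] [-0.001, 0.001, -0.0019]
[43.2, -16.3, 0.3] [-0.001, 0.001, -0.0019]
[43.2, -16.2, 0.3] [-0.001, 0.001, -0.0019]
[43.3, -16.1, 0.4] [-0.001, 0.001, -0.0019]
[43.3, -16.0, 0.4] [-0.001, 0.001, -0.0019]
[43.3, -16.0, 0.4] [-0.001, 0.001, -0.0019]
[43.3, -15.9, 0.4] [-0.001, 0.001, -0.0019]
```

arm_command:
  motion:
    - [0,43,-16,0,0,0,-0.002]
    - [0,43,-16,0,0,0,-0.002]
    - [0,43,-16,0,0,0,-0.002]
    - [0,43,-16,0,0,0,-0.002]
    - [0,43,-16,0,0,0,-0.002]
    - [0,43,-16,0,0,0,-0.002]
    - [0,43,-16,0,0,0,-0.002]
    - [0,43,-16,0,0,0,-0.002]

```text
time_s: 16.9
tcp_pos: [0.553, 0.0145, 0.1077]
ee_rot: [[0.104, -0.995, -0.001], [-0.995, -0.104, 0.0], [-0.0, 0.001, -1.0]]
wrist_force: [1.3, 0.4, -0.1]
gripper_width: 0.216
gripper_force: 29.9
```

arm_command:
  motion:
    - [0,43,-16,0,0,0,-0.002]
    - [0,0,0,0,0,0,0]
    - [0,0,0,0,0,0,0]
    - [0,0,0,0,0,0,0]

```text
time_s: 17.3
tcp_pos: [0.5725, -0.0243, 0.1076]
ee_rot: [[0.106, -0.994, -0.001], [-0.994, -0.106, 0.0], [-0.0, 0.001, -1.0]]
wrist_force: [-0.2, 0.9, -1.8]
gripper_width: 0.212
gripper_force: 29.9
```

```bash
python3 rk.py rk3;python3 -c "
from h import *
plan([.5783,-.023,.012],6.1)"
```

```text
17.3 [ 0.57247153 -0.02426171  0.10761902] -173.90529890334167 18.466616155570357
t 17.35 da -0.0 rows 3 j [ 14.  22. -14.  -0. -54.  -8.] D mm [  5.7   0.8 -95.8]
[-0.1, -1.9, 31.9] [0.0002, 0.0001, 0.0003]
[-0.1, -1.9, 31.9] [0.0002, 0.0001, 0.0003]
[-0.1, -1.9, 31.9] [0.0002, 0.0001, 0.0003]
```

View pics/rk3o.png

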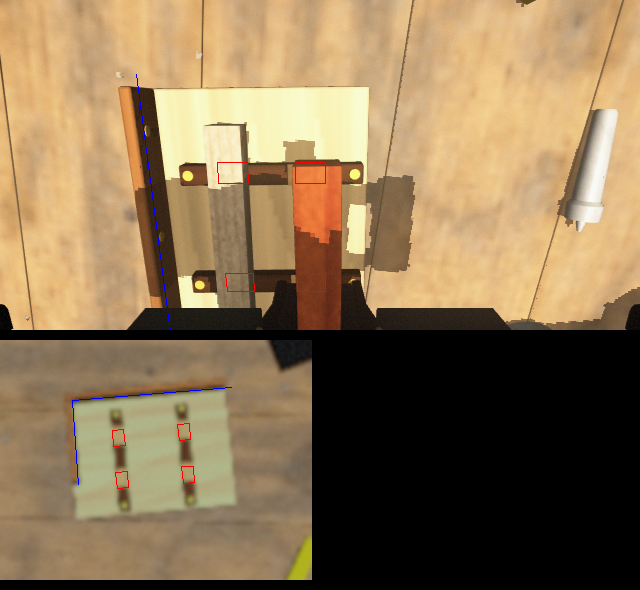

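The grey blank sits correctly at column 227, which matches the raised mark position. Red is square above its marks, and the drive centre at (595,165) is clear. I'm lowering red.

arm_command:
  motion:
    - [0,0,-2,32,0,0,0]
    - [0,0,-2,32,0,0,0]
    - [0,0,-2,20,0,0,0]
    - [0,0,0,8,0,0,0]
    - [0,0,0,4,0,0,0]
    - [0,0,0,0,0,0,0]
    - [0,0,0,0,0,0,0]

```text
time_s: 18.05
tcp_pos: [0.58, -0.0237, 0.0132]
ee_rot: [[0.107, -0.994, 0.002], [-0.994, -0.107, 0.0], [-0.0, -0.002, -1.0]]
wrist_force: [0.2, -0.7, -0.5]
gripper_width: 0.21
gripper_force: 29.9
```

```bash
python3 -c "
from h import *
plan([.5783,-.023,.0113],6.1)"
```

```text
t 18.05 da -0.0 rows 1 j [ 14.  29. -19.   0. -42.  -8.] D mm [-1.7  0.7 -1.9]
[-0.8, 1.6, 1.9] [-0.0023, 0.0001, 0.0003]
```

arm_command:
  motion:
    - [0,-1,1,1.5,0,0,0]
    - [0,0,0,0,0,0,0]
    - [0,0,0,0,0,0,0]
    - [32,0,0,0,0,0,0]
    - [32,0,0,0,0,0,0]
    - [32,0,0,0,0,0,0]
    - [32,0,0,0,0,0,0]

```text
time_s: 18.75
tcp_pos: [0.5781, -0.0232, 0.0105]
ee_rot: [[0.106, -0.994, 0.0], [-0.994, -0.106, 0.0], [-0.0, -0.0, -1.0]]
wrist_force: [0.2, -0.6, 0.9]
gripper_width: 0.359
gripper_force: 0.0
```

arm_command:
  motion:
    - [32,0,0,-10,0,0,0]
    - [32,0,0,-40,0,0,0]
    - [50,0,0,-45,0,0,0]
    - [50,0,0,0,0,0,0]
    - [50,0,0,0,0,0,0]

```text
time_s: 19.25
tcp_pos: [0.5788, -0.023, 0.1075]
ee_rot: [[0.106, -0.994, 0.004], [-0.994, -0.106, 0.001], [-0.001, -0.004, -1.0]]
wrist_force: [0.1, 0.3, -1.1]
gripper_width: 0.54
gripper_force: 0.0
```

```bash
python3 rk.py rk4;python3 -c "
from h import *
plan([.5555,.307,.10],19.8)"
```

```text
19.25 [ 0.57880954 -0.02296305  0.10748574] -173.9374364457004 46.944079091082514
t 19.3 da 13.7 rows 7 j [ 14.  22. -14.  -0. -54.  -8.] D mm [-22.2 330.1  -5.9]
[-47.2, -1.8, 0.9] [-0.0001, 0.0001, -0.0343]
[-47.1, -3.4, 0.9] [-0.0001, 0.0001, -0.0343]
[-47.0, -5.0, 0.9] [-0.0001, 0.0001, -0.0343]
[-46.8, -6.7, 0.9] [-0.0001, 0.0001, -0.0343]
[-46.5, -8.3, 0.9] [-0.0001, 0.0001, -0.0343]
[-46.2, -9.8, 0.8] [-0.0001, 0.0001, -0.0343]
[-45.9, -11.4, 0.8] [-0.0001, 0.0001, -0.0343]
```

View pics/rk4o.png

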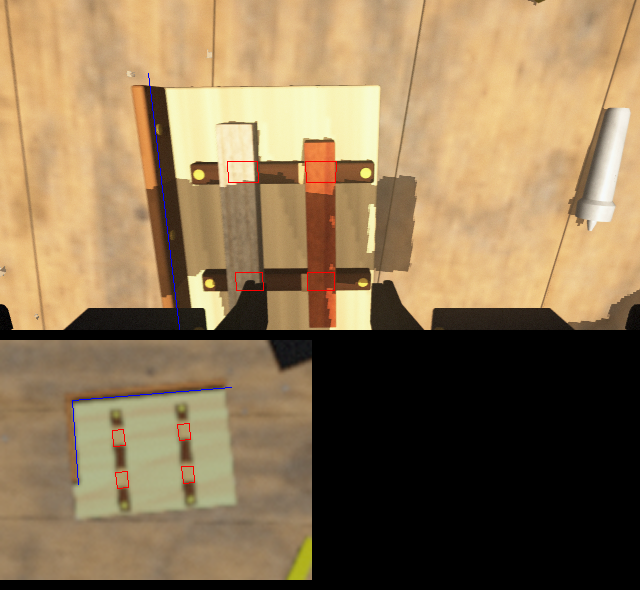

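Red lies on its marks at column 320 (305–335), flat and square beside grey. Next is the light blank.

arm_command:
  motion:
    - [50,-47,-2,1,0,0,-0.034]
    - [50,-47,-3,1,0,0,-0.034]
    - [50,-47,-5,1,0,0,-0.034]
    - [50,-47,-7,1,0,0,-0.034]
    - [50,-47,-8,1,0,0,-0.034]
    - [50,-46,-10,1,0,0,-0.034]
    - [50,-46,-11,1,0,0,-0.034]
    - [50,0,0,0,0,0,0]

```text
time_s: 20.1
tcp_pos: [0.5543, 0.3117, 0.0962]
ee_rot: [[0.343, -0.939, -0.001], [-0.939, -0.343, -0.001], [0.001, 0.002, -1.0]]
wrist_force: [-0.4, -0.2, -0.0]
gripper_width: 0.576
gripper_force: 0.0
```

arm_command:
  motion:
    - [50,0,0,10,0,0,0]
    - [50,0,0,0,0,0,0]
    - [50,0,0,0,0,0,0]

```text
time_s: 20.4
tcp_pos: [0.555, 0.3051, 0.0873]
ee_rot: [[0.336, -0.942, -0.002], [-0.942, -0.336, -0.002], [0.001, 0.003, -1.0]]
wrist_force: [1.2, 0.2, -0.7]
gripper_width: 0.574
gripper_force: 0.0
```

```bash
python3 look.py light .5555 .307 -70.2 .11 .018 .018;python3 -c "
from h import *
plan([.5555,.307,-.0125],19.8)"
```

```text
t 20.4 tcp [0.555  0.3051 0.0873] close -160.4 j6 -23.79894788879468
[(array([233., 310.]), 0.56)]
pred corners [[302.0, 157.0], [332.0, 157.0], [331.0, 315.0], [305.0, 315.0]]
t 20.5 da 0.2 rows 3 j [ 43.  28.  -7.   0. -55. -24.] D mm [  -0.2    1.4 -100.9]
[-0.5, -0.1, 33.6] [0.0001, -0.0001, -0.0011]
[-0.5, -0.1, 33.6] [0.0001, -0.0001, -0.0011]
[-0.5, -0.1, 33.6] [0.0001, -0.0001, -0.0011]
```

View pics/lighto.png

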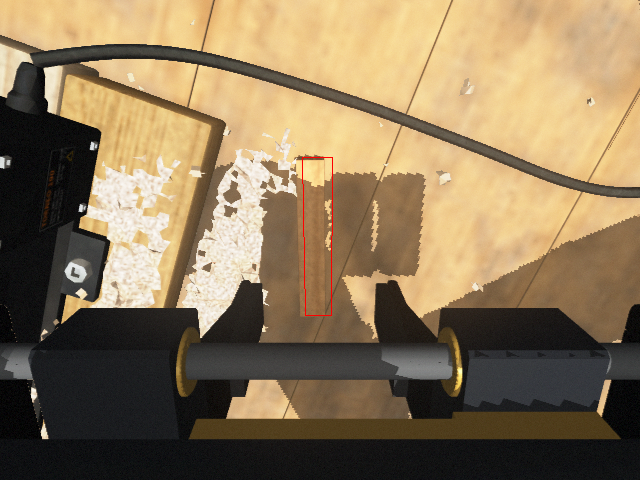

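The light blank is at (312,235), turned about 2° from the outline, and the lathe base at its left is clear. The jaws will align it, so I'm gripping.

arm_command:
  motion:
    - [46,0,-1,35,0,0,0]
    - [46,0,-1,35,0,0,0]
    - [46,-1,0,22,0,0,0.01]
    - [46,0,0,8,0,0,0.01]
    - [46,0,0,0,0,0,0]
    - [0,0,0,0,0,0,0]
    - [0,0,0,0,0,0,0]
    - [0,0,0,0,0,0,0]

```text
time_s: 21.3
tcp_pos: [0.5577, 0.3092, -0.01]
ee_rot: [[0.318, -0.948, 0.002], [-0.948, -0.318, 0.002], [-0.001, -0.003, -1.0]]
wrist_force: [-0.5, -0.3, -0.1]
gripper_width: 0.336
gripper_force: 0.0
```

arm_command:
  motion:
    - [0,0,0,0,0,0,0]
    - [0,0,0,0,0,0,0]
    - [0,0,0,0,0,0,0]
    - [0,0,0,0,0,0,0]

```text
time_s: 21.7
tcp_pos: [0.5573, 0.3089, -0.0108]
ee_rot: [[0.319, -0.948, 0.001], [-0.948, -0.319, 0.0], [-0.0, -0.001, -1.0]]
wrist_force: [-0.8, -0.5, 5.3]
gripper_width: 0.199
gripper_force: 29.9
```

arm_command:
  motion:
    - [0,0,0,-10,0,0,0]
    - [0,0,0,-30,0,0,0]
    - [0,0,0,-45,0,0,0]
    - [0,0,0,-45,0,0,0]
    - [0,0,0,0,0,0,0]

```text
time_s: 22.2
tcp_pos: [0.561, 0.3113, 0.1267]
ee_rot: [[0.32, -0.947, 0.012], [-0.947, -0.32, 0.009], [-0.004, -0.015, -1.0]]
wrist_force: [0.8, 0.4, 0.1]
gripper_width: 0.201
gripper_force: 29.9
```

```bash
sed -i 's/def plan(pos,close_deg,n=None)/def plan(pos,close_deg,n=None,flip=0)/; s/;ot=(close_deg-az(pos)+90)%180-90/;ot=(close_deg-az(pos)+90)%180-90+flip/' h.py; python3 -c "
from h import *
print(sense()['gripper_width']*87,sense()['gripper_force'])
plan([.600,.0181,.12],96.1,flip=180)"
```

```text
17.456257534399224 29.932652413845062
t 22.2 da 77.5 rows 10 j [ 44.  26.  -4.   0. -59. -25.] D mm [  39.  -293.2   -6.7]
[29.0, 5.7, 0.5] [-0.0015, 0.0004, -0.1352]
[28.0, 9.5, 0.5] [-0.0015, 0.0004, -0.1352]
[26.5, 13.2, 0.5] [-0.0015, 0.0004, -0.1352]
[24.4, 16.7, 0.6] [-0.0015, 0.0004, -0.1352]
[22.0, 19.8, 0.6] [-0.0015, 0.0004, -0.1352]
[19.1, 22.6, 0.6] [-0.0015, 0.0004, -0.1352]
[15.9, 25.0, 0.7] [-0.0015, 0.0004, -0.1352]
[12.4, 26.9, 0.7] [-0.0015, 0.0004, -0.1352]
[8.6, 28.3, 0.8] [-0.0015, 0.0004, -0.1352]
[4.7, 29.2, 0.8] [-0.0015, 0.0004, -0.1352]
```

arm_command:
  motion:
    - [0,29,6,0,0,0,-0.135]
    - [0,28,9,0,0,0,-0.135]
    - [0,26,13,0,0,0,-0.135]
    - [0,24,17,0,0,0,-0.135]
    - [0,22,20,0,0,0,-0.135]
    - [0,19,23,0,0,0,-0.135]
    - [0,16,25,0,0,0,-0.135]
    - [0,12,27,0,0,0,-0.135]

```text
time_s: 23.0
tcp_pos: [0.5862, 0.0729, 0.1182]
ee_rot: [[0.987, -0.161, -0.001], [-0.161, -0.987, -0.0], [-0.001, 0.0, -1.0]]
wrist_force: [-0.4, 0.1, -0.7]
gripper_width: 0.2
gripper_force: 29.9
```

arm_command:
  motion:
    - [0,9,28,0,0,0,-0.135]
    - [0,5,29,0,0,0,-0.135]
    - [0,0,0,0,0,0,0]
    - [0,0,0,0,0,0,0]
    - [0,0,0,0,0,0,0]

```text
time_s: 23.5
tcp_pos: [0.5947, 0.0165, 0.1183]
ee_rot: [[0.995, 0.102, -0.0], [0.102, -0.995, 0.0], [-0.0, -0.0, -1.0]]
wrist_force: [-0.1, -0.2, -0.4]
gripper_width: 0.197
gripper_force: 29.9
```

```bash
python3 -c "
from h import *
plan([.600,.0181,.06],96.1,flip=180,n=2)"
```

```text
t 23.5 da 0.2 rows 2 j [ 17.  23. -10.  -0. -56.  79.] D mm [  5.3   1.6 -58.3]
[2.7, -0.5, 29.1] [-0.0001, 0.0001, -0.0019]
[2.7, -0.5, 29.1] [-0.0001, 0.0001, -0.0019]
```

arm_command:
  motion:
    - [0,2,0,30,0,0,-0.002]
    - [0,2,-1,28,0,0,-0.002]
    - [0,1,-1,14,0,0,0]
    - [0,0,0,6,0,0,0]
    - [0,0,0,4,0,0,0]
    - [0,0,0,0,0,0,0]
    - [0,0,0,0,0,0,0]

```text
time_s: 24.2
tcp_pos: [0.6004, 0.0186, 0.0375]
ee_rot: [[0.994, 0.107, 0.002], [0.107, -0.994, 0.0], [0.002, -0.0, -1.0]]
wrist_force: [0.4, 0.3, 0.7]
gripper_width: 0.201
gripper_force: 29.9
```

```bash
python3 -c "
from h import *
plan([.600,.0181,.0335],96.1,flip=180,n=1)"
```

```text
t 24.2 da -0.1 rows 1 j [ 17.  29. -15.   0. -46.  79.] D mm [-0.4 -0.5 -4. ]
[-0.5, 0.5, 4.0] [-0.0001, -0.002, 0.001]
```

arm_command:
  motion:
    - [0,0,0,2,0,0,0]
    - [0,0,0,1.5,0,0,0]
    - [0,0,0,0,0,0,0]
    - [0,0,0,0,0,0,0]

```text
time_s: 24.6
tcp_pos: [0.5998, 0.0184, 0.0331]
ee_rot: [[0.994, 0.107, 0.0], [0.107, -0.994, 0.0], [0.0, 0.0, -1.0]]
wrist_force: [0.6, -0.7, 0.7]
gripper_width: 0.2
gripper_force: 29.9
```

arm_command:
  motion:
    - [36,0,0,0,0,0,0]
    - [36,0,0,0,0,0,0]
    - [36,0,0,0,0,0,0]
    - [36,0,0,0,0,0,0]
    - [36,0,0,-10,0,0,0]
    - [36,0,0,-35,0,0,0]
    - [50,0,0,-45,0,0,0]
    - [50,0,0,0,0,0,0]

```text
time_s: 25.4
tcp_pos: [0.6046, 0.0191, 0.1309]
ee_rot: [[0.994, 0.109, 0.015], [0.109, -0.994, 0.002], [0.015, -0.0, -1.0]]
wrist_force: [1.0, 0.8, 0.8]
gripper_width: 0.516
gripper_force: 0.0
```

```bash
python3 -c "
from h import *
plan([.4386,-.2947,.09],-14.7)"
```

```text
t 25.4 da -110.9 rows 14 j [ 17.  23.  -9.   0. -57.  79.] D mm [-166.  -313.8  -40.9]
[-14.3, 21.0, 2.7] [-0.0, -0.0011, 0.1383]
[-11.2, 22.8, 2.7] [-0.0, -0.0011, 0.1383]
[-8.0, 24.1, 2.7] [-0.0, -0.0011, 0.1383]
[-4.6, 25.0, 2.7] [-0.0, -0.0011, 0.1383]
[-1.1, 25.4, 2.7] [-0.0, -0.0011, 0.1383]
[2.4, 25.3, 2.7] [-0.0, -0.0011, 0.1383]
[5.9, 24.7, 2.7] [-0.0, -0.0011, 0.1383]
[9.2, 23.6, 2.7] [-0.0, -0.0011, 0.1383]
[12.4, 22.1, 2.7] [-0.0, -0.0011, 0.1383]
[15.3, 20.2, 2.7] [-0.0, -0.0011, 0.1383]
[18.0, 17.9, 2.7] [-0.0, -0.0011, 0.1383]
[20.3, 15.3, 2.7] [-0.0, -0.0011, 0.1383]
[22.2, 12.3, 2.6] [-0.0, -0.0011, 0.1383]
[23.7, 9.1, 2.6] [-0.0, -0.0011, 0.1383]
```

arm_command:
  motion:
    - [50,-14,21,0,0,0,0.138]
    - [50,-11,23,0,0,0,0.138]
    - [50,-8,24,0,0,0,0.138]
    - [50,-5,25,0,0,0,0.138]
    - [50,-1,25,0,0,0,0.138]
    - [50,2,25,0,0,0,0.138]
    - [50,6,25,0,0,0,0.138]
    - [50,9,24,0,0,0,0.138]

```text
time_s: 26.2
tcp_pos: [0.5038, -0.1615, 0.1238]
ee_rot: [[0.538, -0.843, 0.002], [-0.843, -0.538, -0.0], [0.001, -0.001, -1.0]]
wrist_force: [0.4, -1.1, -0.7]
gripper_width: 0.572
gripper_force: 0.0
```

arm_command:
  motion:
    - [50,12,22,0,0,0,0.138]
    - [50,15,20,0,0,0,0.138]
    - [50,18,18,0,0,0,0.138]
    - [50,20,15,0,0,0,0.138]
    - [50,22,12,0,0,0,0.138]
    - [50,24,9,0,0,0,0.138]
    - [50,0,0,35,0,0,0]
    - [50,0,0,0,0,0,0]

```text
time_s: 27.0
tcp_pos: [0.4302, -0.2937, 0.0852]
ee_rot: [[-0.254, -0.967, -0.007], [-0.967, 0.254, 0.003], [-0.002, 0.007, -1.0]]
wrist_force: [-0.3, 0.6, -0.5]
gripper_width: 0.578
gripper_force: 0.0
```

arm_command:
  motion:
    - [50,0,0,0,0,0,0]
    - [50,0,0,0,0,0,0]

```text
time_s: 27.2
tcp_pos: [0.4347, -0.2945, 0.0894]
ee_rot: [[-0.25, -0.968, 0.002], [-0.968, 0.25, -0.001], [0.001, -0.002, -1.0]]
wrist_force: [0.6, 0.0, 0.7]
gripper_width: 0.571
gripper_force: 0.0
```

```bash
python3 look.py dark .4386 -.2947 -104.7 .063 .019 .019;python3 -c "
from h import *
plan([.4386,-.2947,-.0125],-14.7)"
```

```text
t 27.2 tcp [ 0.4347 -0.2945  0.0894] close 165.5 j6 1.8699180780386657
[(array([231., 313.]), 0.79), (array([337., 273.]), 0.77)]
pred corners [[299.0, 192.0], [329.0, 192.0], [327.0, 282.0], [300.0, 282.0]]
t 27.3 da -0.2 rows 3 j [-16.  19. -22.   0. -49.   2.] D mm [   3.9   -0.4 -101.9]
[-0.2, -1.2, 34.0] [-0.0009, -0.0001, 0.0013]
[-0.2, -1.2, 34.0] [-0.0009, -0.0001, 0.0013]
[-0.2, -1.3, 34.0] [-0.0009, -0.0001, 0.0013]
```

View pics/darko.png

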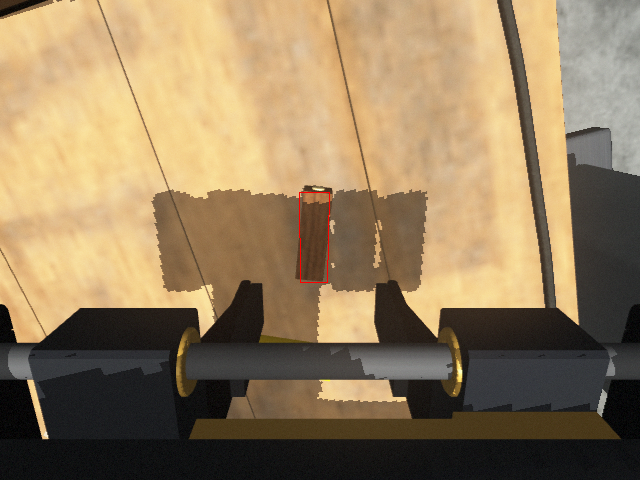

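The dark blank is in the outline at (314,235), turned about 3°. Yellow at (275,337) is clear behind it. I'm gripping.

arm_command:
  motion:
    - [46,0,-1,35,0,0,0.02]
    - [46,0,-1,35,0,0,0.02]
    - [46,0,-2,22,0,0,0.01]
    - [46,0,0,9,0,0,0]
    - [46,0,0,0,0,0,0]
    - [0,0,0,0,0,0,0]
    - [0,0,0,0,0,0,0]
    - [0,0,0,0,0,0,0]

```text
time_s: 28.1
tcp_pos: [0.4382, -0.2957, -0.0118]
ee_rot: [[-0.299, -0.954, 0.002], [-0.954, 0.299, -0.001], [0.0, -0.003, -1.0]]
wrist_force: [0.4, -0.5, 0.3]
gripper_width: 0.339
gripper_force: 0.0
```

arm_command:
  motion:
    - [0,0,0,0,0,0,0]
    - [0,0,0,0,0,0,0]
    - [0,0,0,0,0,0,0]
    - [0,0,0,0,0,0,0]

```text
time_s: 28.5
tcp_pos: [0.4377, -0.2956, -0.0123]
ee_rot: [[-0.299, -0.954, 0.001], [-0.954, 0.299, -0.0], [0.0, -0.001, -1.0]]
wrist_force: [-1.5, 1.9, 5.8]
gripper_width: 0.215
gripper_force: 29.6
```

arm_command:
  motion:
    - [0,0,0,-10,0,0,0]
    - [0,0,0,-30,0,0,0]
    - [0,0,0,-45,0,0,0]
    - [0,0,0,-45,0,0,0]
    - [0,0,0,0,0,0,0]

```text
time_s: 29.0
tcp_pos: [0.4416, -0.2974, 0.1241]
ee_rot: [[-0.298, -0.954, 0.013], [-0.955, 0.298, -0.006], [0.002, -0.015, -1.0]]
wrist_force: [0.1, 0.5, 0.4]
gripper_width: 0.215
gripper_force: 29.7
```

```bash
python3 -c "
from h import *
print(sense()['gripper_width']*87,sense()['gripper_force'])
plan([.6086,-.0615,.12],96.1)"
```

```text
18.69209100415024 29.650161266326904
t 29.0 da -66.6 rows 9 j [-16.  17. -20.   0. -53.  -1.] D mm [167.  235.9  -4.1]
[-30.6, -9.9, 0.5] [-0.0016, -0.0002, 0.1291]
[-31.6, -5.9, 0.5] [-0.0016, -0.0002, 0.1291]
[-32.1, -1.8, 0.5] [-0.0016, -0.0002, 0.1291]
[-32.0, 2.4, 0.5] [-0.0016, -0.0002, 0.1291]
[-31.5, 6.5, 0.6] [-0.0016, -0.0002, 0.1291]
[-30.4, 10.5, 0.6] [-0.0016, -0.0002, 0.1291]
[-28.8, 14.3, 0.6] [-0.0016, -0.0002, 0.1291]
[-26.7, 17.9, 0.6] [-0.0016, -0.0002, 0.1291]
[-24.2, 21.2, 0.7] [-0.0016, -0.0002, 0.1291]
```

arm_command:
  motion:
    - [0,-31,-10,0,0,0,0.129]
    - [0,-32,-6,0,0,0,0.129]
    - [0,-32,-2,0,0,0,0.129]
    - [0,-32,2,0,0,0,0.129]
    - [0,-31,6,0,0,0,0.129]
    - [0,-30,10,0,0,0,0.129]
    - [0,-29,14,0,0,0,0.129]
    - [0,-27,18,0,0,0,0.129]

```text
time_s: 29.8
tcp_pos: [0.5878, -0.0856, 0.1167]
ee_rot: [[-0.974, -0.227, -0.001], [-0.227, 0.974, 0.0], [0.0, 0.0, -1.0]]
wrist_force: [0.2, 0.2, -0.1]
gripper_width: 0.218
gripper_force: 29.6
```

arm_command:
  motion:
    - [0,-24,21,0,0,0,0.129]
    - [0,0,0,0,0,0,0]
    - [0,0,0,0,0,0,0]
    - [0,0,0,0,0,0,0]

```text
time_s: 30.2
tcp_pos: [0.6051, -0.0613, 0.1167]
ee_rot: [[-0.994, -0.106, -0.001], [-0.106, 0.994, -0.0], [0.001, 0.0, -1.0]]
wrist_force: [0.2, -0.2, -0.2]
gripper_width: 0.214
gripper_force: 29.7
```

```bash
python3 -c "
from h import *
plan([.6086,-.0615,.0315],96.1,n=2)"
```

```text
t 30.2 da 0.0 rows 2 j [  9.  24.  -9.  -0. -57. -93.] D mm [  3.5  -0.2 -85.2]
[-1.8, -0.3, 42.6] [0.0, -0.0005, -0.0003]
[-1.7, -0.3, 42.6] [0.0, -0.0005, -0.0003]
```

arm_command:
  motion:
    - [0,-2,0,30,0,0,0]
    - [0,-1,0,28,0,0,0]
    - [0,0,0,14,0,0,0]
    - [0,0,0,6,0,0,0]
    - [0,0,0,4,0,0,0]
    - [0,0,0,0,0,0,0]
    - [0,0,0,0,0,0,0]

```text
time_s: 30.9
tcp_pos: [0.6097, -0.0604, 0.0361]
ee_rot: [[-0.994, -0.106, 0.002], [-0.106, 0.994, 0.0], [-0.002, -0.0, -1.0]]
wrist_force: [1.0, -0.3, 0.4]
gripper_width: 0.216
gripper_force: 29.7
```

```bash
python3 -c "
from h import *
plan([.6086,-.0615,.0315],96.1,n=1)"
```

```text
t 30.9 da 0.0 rows 1 j [  9.  30. -13.   0. -47. -93.] D mm [-1.1 -1.1 -4.6]
[1.2, -0.9, 4.6] [-0.0001, 0.002, -0.0004]
```

arm_command:
  motion:
    - [0,1,-1,2,0,0,0]
    - [0,0,0,2,0,0,0]
    - [0,0,0,0,0,0,0]
    - [0,0,0,0,0,0,0]

```text
time_s: 31.3
tcp_pos: [0.6082, -0.0616, 0.0315]
ee_rot: [[-0.994, -0.106, 0.001], [-0.106, 0.994, -0.0], [-0.001, -0.0, -1.0]]
wrist_force: [-0.9, -0.6, 3.2]
gripper_width: 0.215
gripper_force: 29.7
```

arm_command:
  motion:
    - [36,0,0,0,0,0,0]
    - [36,0,0,0,0,0,0]
    - [36,0,0,0,0,0,0]
    - [36,0,0,0,0,0,0]
    - [36,0,0,-10,0,0,0]
    - [36,0,0,-35,0,0,0]
    - [50,0,0,-45,0,0,0]
    - [50,0,0,-40,0,0,0]

```text
time_s: 32.1
tcp_pos: [0.6082, -0.0617, 0.1636]
ee_rot: [[-0.994, -0.106, 0.001], [-0.106, 0.994, -0.0], [-0.001, -0.0, -1.0]]
wrist_force: [1.2, 0.3, -0.3]
gripper_width: 0.514
gripper_force: 0.0
```

arm_command:
  motion:
    - [50,40,0,0,0,0,0]
    - [50,45,0,0,0,0,0]
    - [50,45,0,0,0,0,0]
    - [50,0,0,0,0,0,0]
    - [50,0,0,0,0,0,0]
    - [50,0,0,0,0,0,0]

```text
time_s: 32.7
tcp_pos: [0.4803, -0.0751, 0.1619]
ee_rot: [[-0.994, -0.106, 0.002], [-0.106, 0.994, 0.0], [-0.002, -0.0, -1.0]]
wrist_force: [-0.3, -0.4, -0.5]
gripper_width: 0.575
gripper_force: 0.0
```

```bash
cat > fin.py <<'E'
from rk import *
o=[]
for c in('wrist','scene'):
    m=camera_model(c);im=np.ascontiguousarray(capture(c)[:,:,::-1])
    raw=im.copy()
    for x,y,l,w,z,al in((26,0,150,22,44,1),(-26,0,128,20,42,1),(0,40,110,18,61,0),(0,-40,63,19,62,0)):
        dx,dy=((w,l) if al else (l,w))
        q=np.array([proj(m,P((x+i*dx/2)/1e3,(y+j*dy/2)/1e3,z/1e3)) for i,j in((-1,-1),(1,-1),(1,1),(-1,1))]).round().astype(int)
        cv2.polylines(im,[q],True,(0,0,255),1);print(c,q.tolist())
    if c=='scene':
        im=cv2.resize(im[180:290,270:430],(436,300),interpolation=cv2.INTER_CUBIC)
        raw=cv2.resize(raw[180:290,270:430],(364,250),interpolation=cv2.INTER_CUBIC);o+=[im,raw]
    else:o.append(im)
out=np.zeros((600,800,3),np.uint8);out[:300,:400]=cv2.resize(o[0],(400,300),interpolation=cv2.INTER_AREA);out[300:,:436]=o[1];out[300:550,436:]=o[2]
out[:300,400:]=cv2.resize(o[0][100:400,120:520],(400,300))
cv2.imwrite('pics/fin.png',out)
capture('top')
for n in('wax_tin','drive_centre','sanding_block'):print(n,[(np.round(d['location']),round(d['p'],2)) for d in find_in(n,'top')[:1]])
E
python3 fin.py
```

```text
Traceback (most recent call last):
  File "fin.py", line 1, in <module>
    from rk import *
  File "rk.py", line 3, in <module>
    n=sys.argv[1]
      ~~~~~~~~^^^
IndexError: list index out of range
```

```bash
python3 fin.py x
```

```text
wrist [[279, 375], [280, 395], [446, 395], [449, 374]]
wrist [[290, 323], [291, 343], [439, 343], [441, 322]]
wrist [[408, 314], [400, 426], [420, 426], [431, 314]]
wrist [[307, 340], [307, 404], [330, 404], [330, 340]]
scene [[374, 242], [380, 237], [333, 206], [327, 210]]
scene [[356, 252], [362, 247], [321, 220], [316, 224]]
scene [[320, 230], [351, 206], [345, 202], [315, 226]]
scene [[353, 242], [371, 227], [364, 223], [347, 238]]
wax_tin []
drive_centre [(array([315., 352.]), 0.74)]
sanding_block [(array([187., 399.]), 0.94)]
```

View pics/fin.png

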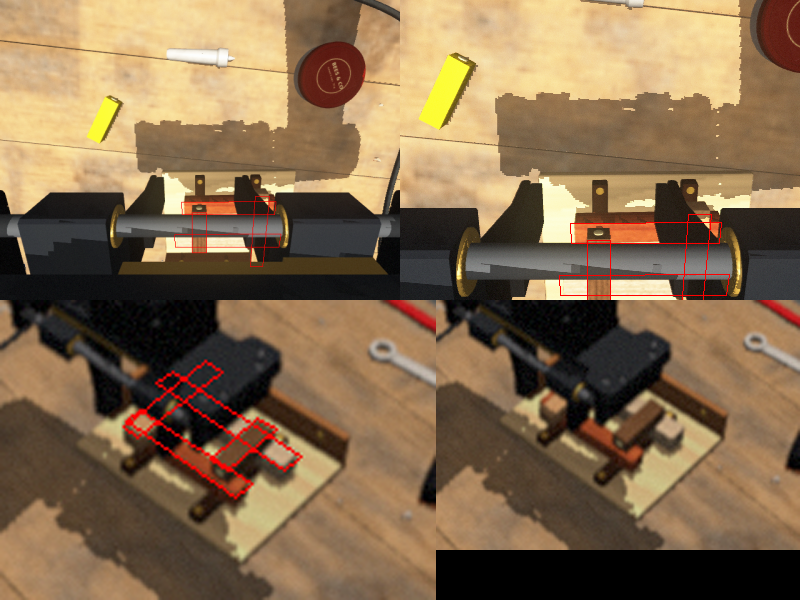

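In the picture the dark blank and both lower blanks fill their outlines, and the bystanders look unmoved. The gripper hides most of the light blank, so I'll withdraw and check that one by numbers, since all 14 views are used.

arm_command:
  motion:
    - [50,0,-20,-40,0,0,0]
    - [50,0,-45,-10,0,0,0]
    - [50,0,-45,0,0,0,0]
    - [50,0,-45,0,0,0,0]
    - [50,0,-45,0,0,0,0]
    - [50,0,-45,0,0,0,0]
    - [50,0,0,0,0,0,0]
    - [50,0,0,0,0,0,0]

```text
time_s: 33.8
tcp_pos: [0.5043, -0.3198, 0.2098]
ee_rot: [[-0.995, -0.103, -0.002], [-0.103, 0.995, 0.001], [0.002, 0.001, -1.0]]
wrist_force: [-0.6, -0.0, 0.3]
gripper_width: 0.574
gripper_force: 0.0
```

```bash
cat > chk.py <<'E'
from rk import *
for c in('top','scene'):
    m=camera_model(c);im=capture(c);cv2.imwrite(f'pics/end_{c}.png',im[:,:,::-1])
    print(c,[(np.round(d['location'],1).tolist(),round(d['p'],2)) for d in find_in('pen_blank_4',c)])
    for n in('wax_tin','drive_centre','sanding_block'):print(n,[(np.round(d['location']).tolist(),round(d['p'],2)) for d in find_in(n,c)[:2]])
    for n,x,y,z in(('3',26,0,44),('0',-26,0,42),('4',0,40,61),('5',0,-40,62)):print(n,proj(m,P(x/1e3,y/1e3,z/1e3))[::-1].round())
    # match light blank: score of projected template, mean colour inside minus ring outside, over pose offsets
    g=cv2.GaussianBlur(im,(3,3),0).astype(float)
    ref=cv2.imread('pics/top0.png')[:,:,::-1]
    for name,x0,y0,L,w,z in(('4',0,40,110,18,61),('5',0,-40,63,19,62)):
        best=[]
        for a in(-8,-4,0,4,8):
          for dx in range(-14,15,2):
            for dy in range(-14,15,2):
                ca,sa=np.cos(np.radians(a)),np.sin(np.radians(a))
                def s(l,ww):
                    pts=[(i*l/2,j*ww/2) for i in np.linspace(-1,1,15) for j in np.linspace(-1,1,5)]
                    px=np.array([proj(m,P((x0+dx+u*ca-v*sa)/1e3,(y0+dy+u*sa+v*ca)/1e3,z/1e3)) for u,v in pts]).astype(np.float32)
                    return cv2.remap(g.astype(np.float32),px[None,:,:1].copy(),px[None,:,1:].copy(),1)[0]
                A=s(L*.9,w*.75);best.append((-A.std(0).sum(),a,dx,dy,A.mean(0).round().tolist()))
        best.sort(key=lambda b:b[0],reverse=True);print(name,'yaw,dx,dy mm',[(b[1:4]) for b in best[:6]],best[0][4])
E
python3 chk.py x
```

```text
top [([248.5, 331.2], 0.72), ([227.4, 330.8], 0.56), ([235.2, 346.4], 0.51)]
wax_tin [([311.0, 300.0], 0.9)]
drive_centre [([249.0, 331.0], 0.66)]
sanding_block [([186.0, 400.0], 0.66)]
3 [228. 333.]
0 [246. 334.]
4 [237. 320.]
5 [235. 348.]
4 yaw,dx,dy mm [(0, 0, 0), (0, -2, 0), (0, -4, 0), (0, 2, 0), (0, 0, -2), (0, -4, -2)] [171.0, 139.0, 99.0]
5 yaw,dx,dy mm [(0, -8, 0), (0, -4, 0), (0, -6, 0), (0, -10, 0), (0, -12, 0), (0, -2, 0)] [114.0, 82.0, 54.0]
scene [([236.9, 340.4], 0.94), ([218.9, 332.7], 0.85), ([235.2, 357.7], 0.67), ([222.1, 354.1], 0.61), ([315.1, 360.6], 0.54)]
wax_tin [([256.0, 251.0], 0.92), ([222.0, 352.0], 0.27)]
drive_centre [([304.0, 292.0], 0.85)]
sanding_block []
3 [223. 353.]
0 [236. 338.]
4 [216. 333.]
5 [232. 359.]
4 yaw,dx,dy mm [(0, -4, 2), (4, -4, 0), (0, -2, 2), (4, -2, 0), (4, -6, 0), (0, 0, 2)] [200.0, 149.0, 100.0]
5 yaw,dx,dy mm [(0, 0, 0), (0, -2, 0), (0, -4, 0), (0, -2, -2), (4, 0, 0), (0, 0, -2)] [118.0, 80.0, 51.0]
```

```bash
python3 -c "
from station import *
print(finish_job())"
```

```text
the job is handed in; nothing more can be done
None
```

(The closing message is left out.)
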